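# Feed spoiled glass to the frit mill and start it

## Robot

A 6-joint arm with a two-finger parallel gripper is mounted at the origin on a cart in front of the work surface, level with it; the furniture and walls round the work are solid. World frame = base frame: x ahead of the robot, y to its left, z up, the work surface at z = 0. Lengths are in m, angles in degrees, forces in N, time in s.
With the tool pointing down it reaches from about 0.35 to 0.875 m from the base axis. Payload 4.2 kg.
Tool frame: the origin (TCP) lies between the finger pads; the fingertips stand 8 mm ahead of it and the grasp point (between the pads) lies 11 mm behind it; x points along the fingers, y is the direction in which the jaws open and shut, and the axes are right-handed (so a half turn about x gives the same grasp; the last joint's range is limited). The gripper opens to 87 mm and grips with 3 to 60 N. Pads are 19 mm wide; open, the fingers measure 117 mm over their backs; the gripper's body (75 mm by 190 mm) begins 51 mm behind the grasp point.
Start: joints at [-60.585, 22.042, 0.453, 0, -68.411, -14.817], TCP at [0.158, -0.605, 0.231] pointing down, gripper open.
Joint ranges: [-179.83, 179.83], [-69.29, 118.12], [-61.27, 80.66], [-181.25, 117.63], [-171.15, -9.14], [-177.46, 177.46]. Speed limits (degrees/s): [159.86, 159.86, 180, 180, 180, 180].

## Interface

Orientations are given as a 3x3 rotation matrix whose columns are the frame's x, y, z axes.
In Python, from station import r gives the robot as it stands. The module is installed in compiled form; this text tells all that it offers.
- The arm moves only by the tool move_arm, never from a script. Its argument "increments" is one flat list of numbers, 7 for each row, row after row: the turn, a rotation vector about the tool's x, y, z in degrees, then the shift along the tool's x, y, z in m, then the finger opening in m, from 0 to 0.087. A call has 1 to 12 rows; each row is the pose to reach, as a shift and turn from the pose commanded when the call began, along the tool's axes at that moment; what a row does not reach only later rows make up. A row lasts 1/12 s, in which the tool goes at most 41.7 mm and 7.16 degrees, less where a joint would pass 70% of its speed; a pose out of reach is approached as far as the arm can. A call with a gripper value outside its range is refused whole. The fingers move at their own pace and stop on an object; the grip force is fixed at half the most. Time passes only in rows, so rows that repeat a pose let the fingers close. It gives the time, the measured TCP pose, the force and the opening at its end, in the units of the state.
- r.sense(): the state, without advancing time (a new reading comes with each control period).
- r.capture(name): name is "side" or "top"; returns the picture (400x640x3 uint8, red, green, blue); there is no depth.
- r.calibration(name): a dict with "fx", "fy", "cx", "cy" (pixels), "rvec" (rotation vector, rad) and "tvec" (3), from world to camera coordinates, as OpenCV has them. Camera axes: x right, y down, z forward; pixel columns grow to the right and rows downward; lengths in m; the calibration is good to about 2 mm. A picture is of the moment at which its call begins. calibration takes no time and is no camera call.
- r.finish_job(): hands the job in, once; it reports no verdict.
The state is a dict: "time_s": time; "joints": joint angles; "joint_velocities": joint speeds; "effort": joint torques, N m; "tcp_pos": TCP position; "ee_rot": TCP orientation; "wrist_force": force on the tool from outside, world axes, zero at the start; "moment": the same for the moment, N m; "gripper_width": opening from 0.0 (shut) to 1.0 (fully open).
Only numpy, scipy, OpenCV 4.12 (cv2) and the standard library are available. Lean on these libraries where they do the work, as an engineer would, in place of code of your own. Each camera call takes 0.05 s, during which the arm holds its last target.

## Task

Grind the spoiled glass into frit: lift the loose dust cover off the mill's feed mouth and set it down on the table clear of the mill, then push every glass piece lying on the graphite pad through the sprung feed flap, so that it drops inside and the flap snaps shut behind it. Put the cover back squarely on the mouth, and only after that start the mill: pull the locking toggle outward and flip it away from the robot until it drops into its lock. Leave the finished dish and the jar of frit alone.

Things in the scene. Friction and masses are not known exactly. Their poses are not given: they have to be found in the camera images.
- mill: grey bench frit mill, fixed. Origin on the table under the centre of the feed mouth; x points from its console (robot side) to the motor at the back, y left, z up. Hollow hopper box x -85 to 70, y +-70 mm, top plate z 160 mm, floor z 30; lower console x -185 to -85, y +-70, top z 102 mm; motor behind to x 172, z 121 mm
- mill_mouth (a point): centre of the round feed mouth at the top of its steel collar, 174 mm above the table; collar 88 mm inside, 96 mm outside diameter, standing 14 mm above the top plate. Axes as the mill's. The closed flap lies 20 mm below this point
- flap (a joint): sprung steel flap 94 x 98 mm under the mouth; 0 shut, 1.1 rad open; hinged 47 mm behind the mouth's centre (mill +x), front edge swings down. It carries pieces laid on it. Pressed mid-mouth it gives at 5 N; about 8 N and fingertips 48 mm below the shut flap give 0.8 rad: pieces slide off forward and drop in, unless they lie behind the fingers (then press beside them). Snaps shut when let go
- cover: loose round aluminium dust cover, 111 mm diameter, 110 to 225 g; starts on the mouth; origin at the centre of its skirt's lower edge, z up. Skirt 12 mm deep, 103 mm inside, 3.5 mm play round the collar; seated, the origin is 12 mm below mill_mouth. The strip of table on the robot's side of the white drawer box (about x 0.42, y -0.08) is free to set it down
- cover_knob (a point): middle of the grip of the black round knob on the cover: 27 mm diameter, 32 mm above the cover's origin; the knob stands from 16 to 40 mm above the origin
- toggle (a joint): the locking power toggle on the console swings about a level axis along the mill's y: 0 is off, leaning 0.4 rad towards the robot; 0.8 rad is on, leaning 0.4 rad away from it (mill +x). A tooth blocks it midway unless the bat is pulled out at least 5 mm.
- bat (a joint): how far the toggle's bat is pulled out along its own axis, 0 to 0.008 m; a spring draws it in with 4 N at 0 and 7 N at 8 mm, and it drops back by itself when let go
- toggle_pivot (a point): the toggle's pivot, 136 mm in front of the mill's origin (mill -x), 104 mm high; does not move
- bat_head (a point): middle of the steel bat's round head, 57 mm from the pivot when in; head 17 mm diameter, from 50 to 67 mm from the pivot, neck below 9 to 12 mm thick. z points out along the bat. Held across (along the mill's y) by a vertical gripper, the bat turns between the pads
- pad: black graphite marver pad, 165 mm (its x) by 255 mm (its y), 6 mm thick, fixed; origin in the middle of its underside. The spoiled glass lies on it.
- cab_1: spoiled round cabochon, domed, 36 mm diameter, 17 mm high, 35 g, bottle-green glass, like the other scraps; origin at the centre of its underside, z up as it starts
- cab_2: smaller spoiled round cabochon, domed, 30 mm diameter, 16 mm high, 28 g, bottle-green glass, like the other scraps; origin at the centre of its underside, z up as it starts
- bar_1: bar end, 46 (x) x 20 (y) x 18 mm, 42 g, bottle-green glass, like the other scraps; origin at the centre of its underside, z up as it starts
- bar_2: shorter bar end, 36 (x) x 24 (y) x 16 mm, 36 g, bottle-green glass, like the other scraps; origin at the centre of its underside, z up as it starts
- lump: six-sided tapering lump, base 40 mm across corners (35 across flats; its x axis points to a corner), 28 mm at the top, 22 mm high, 45 g, bottle-green glass, like the other scraps; origin at the centre of its underside, z up as it starts
- dish: finished clear ribbed glass dish, 124 mm diameter, 61 mm high, to the right of the white drawer box; origin at the centre of its underside; not to be disturbed
- jar_teal: jar of teal frit with white lid, 50 mm diameter, 49 mm high, at the front right; origin at the centre of its underside; not to be disturbed
Mind the look-alikes: they are no part of the job. Leave any grey or pink look-alike of the bar_1 alone.

How it is judged:
By the outcome, as a careful person would: the job done as asked, in the order asked, and still so for the second after the job is handed in, with the robot touching nothing.
Of cab_1, cab_2, bar_1, bar_2, lump only 2 to 4 are there at a start; the rules pass over those that are not, and their reading is None.
At some moment in a run one of cab_1, cab_2, bar_1, bar_2, lump may be knocked a few centimetres aside while the robot is not near it.
Once in a run the grip may slacken for a moment while it holds something.
It also fails if it takes over 210 s, if anything falls off the work surface, if the arm or the gripper's body presses on something with over 40 N, if the wrist force passes 120 N, or if a joint passes its speed limit or range.

## Working session

There is one attempt and no reset: what is moved stays moved. The work goes in short steps, Python scripts to look and compute and a tool call to move; the robot and the scene stay as the last step left them, time stands still between calls to the robot, and variables do not carry over. Pictures are saved under pics/ and viewed, and the job is handed in when it is done.

Besides the shell and the picture viewer there is one more tool, called after "Call:" as name(argument=value, ...) on one line, values as JSON. move_arm: Moves the arm, as the interface text tells. Its arguments: {"type":"object","properties":{"increments":{"type":"array","items":{"type":"number"}}},"required":["increments"]}

```bash
mkdir -p pics
python3 - <<'E'
from station import r
import cv2
s=r.sense(); print({k:s[k] for k in s})
for n in("side","top"):
    c=r.calibration(n); print(n,c)
    cv2.imwrite(f"pics/{n}0.png",r.capture(n)[:,:,::-1])
E
```

```text
{'time_s': 0.0, 'joints': array([-6.05837120e+01,  2.20929847e+01,  3.78990001e-01, -2.82488719e-02,
       -6.84115937e+01, -1.48166111e+01]), 'joint_velocities': array([ 0.01171943,  0.05092879,  0.00045333,  0.06386683, -0.02388263,
        0.04476418]), 'effort': array([ 6.57343990e-04, -3.90660954e+01,  1.87407303e+01,  4.21991542e+00,
        1.11182863e-02, -1.78996825e-04]), 'tcp_pos': array([ 0.15740591, -0.60424419,  0.22943269]), 'ee_rot': array([[-6.77204425e-04, -2.51887106e-01,  9.67756388e-01],
       [ 2.13446429e-03,  9.67754042e-01,  2.51887989e-01],
       [-9.99997493e-01,  2.23622112e-03, -1.17723285e-04]]), 'wrist_force': array([ 0.08453626, -1.25380263,  0.53334822]), 'moment': array([-0.02419676, -0.0543077 ,  0.00741742]), 'gripper_width': 1.0031876356970173}
side {'fx': 482.3059197368628, 'fy': 482.3059197368628, 'cx': 314.3260094978346, 'cy': 198.6039609555782, 'rvec': array([ 0.86752564,  2.33422025, -1.26896142]), 'tvec': array([ 0.35798149, -0.08358762,  1.94821786])}
top {'fx': 468.6777472154146, 'fy': 468.6777472154146, 'cx': 320.0268076934398, 'cy': 203.6259724050956, 'rvec': array([ 2.17344967, -2.18889152,  0.0704608 ]), 'tvec': array([0.07255393, 0.55000206, 1.677319  ])}
```

View pics/top0.png

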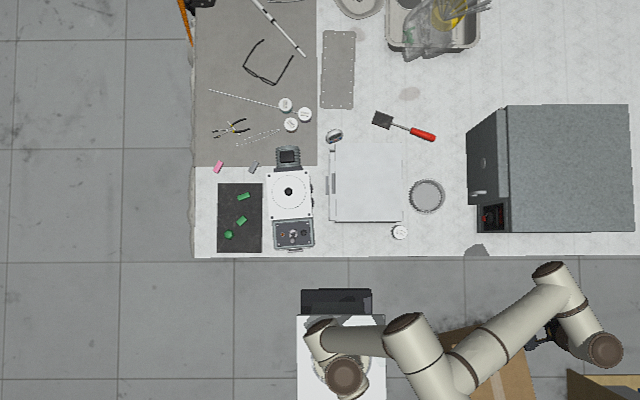

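View pics/side0.png

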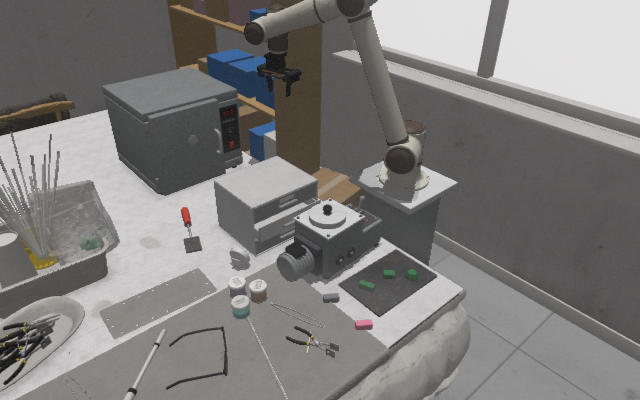

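Both pictures show three green pieces on the black pad, in the top view at about (243,196), (240,220) and (228,235). The pink (218,166) and grey (254,167) look-alikes lie off the pad. The mill with its cover is at (290,191) and the toggle is near (293,234). I'll enlarge these.

```bash
cat > h.py <<'E'
import numpy as np, cv2
from station import r
def cam(n):
    c=r.calibration(n); R=cv2.Rodrigues(np.array(c['rvec']))[0]; K=np.array([[c['fx'],0,c['cx']],[0,c['fy'],c['cy']],[0,0,1.]])
    return K,R,np.array(c['tvec']).reshape(3)
def proj(n,P):
    K,R,t=cam(n); p=(K@(R@np.atleast_2d(P).T+t[:,None])).T; return p[:,:2]/p[:,2:]
def bp(n,uv,z):
    K,R,t=cam(n); C=-R.T@t; uv=np.atleast_2d(uv).astype(float)
    d=(R.T@np.linalg.inv(K)@np.c_[uv,np.ones(len(uv))].T).T
    return C+d*((z-C[2])/d[:,2])[:,None]
def crop(img,x0,y0,x1,y1,k,name):
    cv2.imwrite(name,cv2.resize(img[y0:y1,x0:x1,::-1],None,fx=k,fy=k,interpolation=cv2.INTER_CUBIC))
def st():
    s=r.sense(); print('t',round(s['time_s'],2),'tcp',s['tcp_pos'].round(4),'F',s['wrist_force'].round(1),'g',round(s['gripper_width'],3),'j',s['joints'].round(1)); print(s['ee_rot'].round(3).tolist())
E
python3 - <<'E'
from h import *
t=cv2.imread('pics/top0.png')[:,:,::-1]; s=cv2.imread('pics/side0.png')[:,:,::-1]
crop(t,205,140,335,255,6,'pics/t0c.png'); crop(s,270,190,450,330,4,'pics/s0c.png')
for n in('top','side'):
    K,R,tt=cam(n); print(n,-R.T@tt)
E
```

```text
top [0.42838393 0.05653763 1.71302542]
side [1.38456474 1.02727701 0.97896522]
```

View pics/t0c.png

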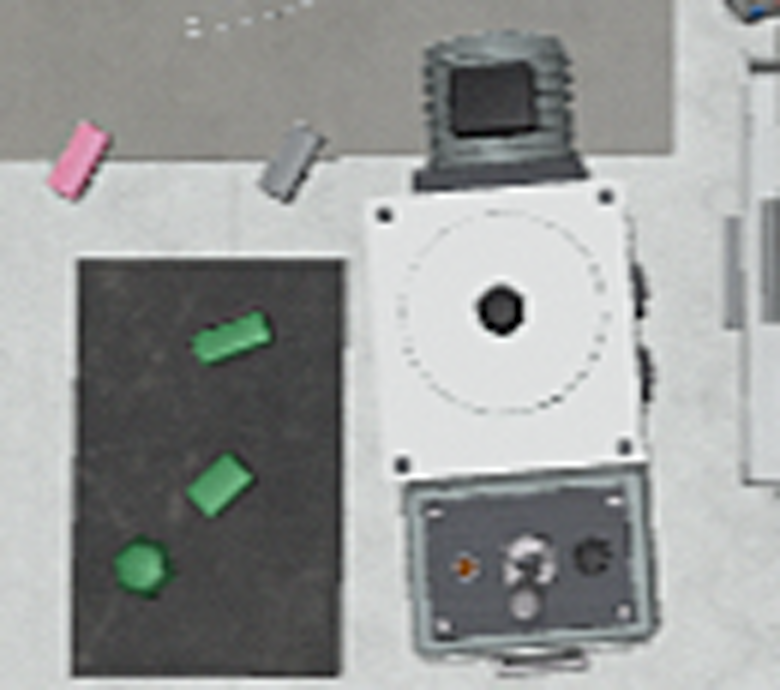

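View pics/s0c.png

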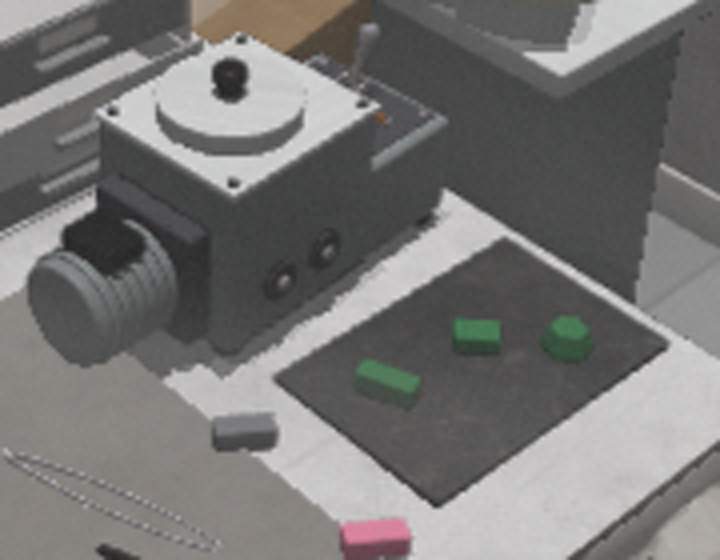

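Run:
```python
from h import *
f=lambda P,x0,y0,k: (np.array(P,float)+.5)/k-.5+[x0,y0]
T=lambda P:f(P,205,140,6); S=lambda P:f(P,270,190,4)
sc=bp('top',T([(384,215),(606,196),(402,465),(626,446)]),.160)[:,:2]; print('screws',sc.round(4).tolist(), sc.mean(0))
for a,b in((0,1),(2,3),(0,2),(1,3)):
    d=sc[b]-sc[a]; print(np.linalg.norm(d).round(4),np.degrees(np.arctan2(d[1],d[0])).round(2))
box=bp('top',T([(365,200),(630,182),(388,482),(648,458)]),.160)[:,:2];print('box',box.round(4).tolist())
print('knob top@.2',bp('top',T((500,309)),.198), 'disc c',bp('top',T((502,312)),.178))
print('side knob@.194',bp('side',S((230,77)),.194))
print('side box corner screws',bp('side',S([(112,111),(240,38),(361,103),(234,183)]),.16)[:,:2])
print('bat head top',bp('top',T((525,603)),.156),'pivot',bp('top',T((528,562)),.106), 'side head',bp('side',S((368,33)),.156))
print('pad',bp('top',T([(78,258),(345,258),(72,676),(342,676)]),.006)[:,:2])
top=cv2.imread('pics/top0.png')
def seg(img,roi,k):
    x0,y0,x1,y1=roi; c=cv2.resize(img[y0:y1,x0:x1],None,fx=k,fy=k,interpolation=cv2.INTER_CUBIC).astype(int)
    m=((c[:,:,1]-c[:,:,2])>40).astype(np.uint8)
    n,l,stt,ce=cv2.connectedComponentsWithStats(m)
    for i in range(1,n):
        if stt[i,4]<300: continue
        cn=max(cv2.findContours((l==i).astype(np.uint8),0,1)[0],key=cv2.contourArea)
        yield cn[:,0,:],ce[i]
for cn,ce in seg(top,(210,175,270,250),8):
    p=bp('top',f(cn,210,175,8),.006+.017)[:,:2].astype(np.float32)
    r_=cv2.minAreaRect(p*1000); print('top',f(ce,210,175,8).round(1),np.round(r_[0],1),np.round(r_[1],1),round(r_[2],1),bp('top',f(ce,210,175,8),.023)[0,:2].round(4))
```

```text
screws [[0.6361, 0.2388], [0.6458, 0.1152], [0.4968, 0.2287], [0.5065, 0.1047]] [0.57130043 0.17185974]
0.124 -85.52
0.1243 -85.56
0.1397 -175.85
0.1397 -175.72
box [[0.6446, 0.2494], [0.6536, 0.1018], [0.4875, 0.2364], [0.4997, 0.0926]]
knob top@.2 [[0.5792909  0.17143286 0.198     ]] disc c [[0.57962144 0.17185492 0.178     ]]
side knob@.194 [[0.58314242 0.17763404 0.194     ]]
side box corner screws [[0.64554627 0.11770984]
 [0.50548128 0.10540113]
 [0.49715946 0.22969564]
 [0.63620654 0.2412043 ]]
bat head top [[0.42025462 0.16110916 0.156     ]] pivot [[0.44330789 0.16269585 0.106     ]] side head [[0.41865453 0.161018   0.156     ]]
pad [[0.63170339 0.44418037]
 [0.63044438 0.28071872]
 [0.37728338 0.44554349]
 [0.37620992 0.28200246]]
top [243.1 196. ] [580.5 347.4] [20.4 47. ] 20.0 [0.5802 0.3472]
top [241.1 220.3] [491.8 354.3] [23.7 35.8] 42.1 [0.4919 0.3542]
top [228.1 234.1] [442. 400.] [31.9 30.5] 15.2 [0.4425 0.4006]
```

The scraps present are bar_1 (243,196), bar_2 (241,220) and the hexagonal lump (228,234). All three are green and on the pad, while the grey and pink bars are off it. The mill fit is consistent: yaw about 4.3° and origin about (0.579, 0.172). Next I'll check the set-down spot and the first move.

```bash
cat >> h.py <<'E'
from scipy.spatial.transform import Rotation as Ro
def RD(yaw): # yaw deg: tool y at 90+yaw
    a=np.radians(yaw); return np.array([[0,-np.sin(a),np.cos(a)],[0,np.cos(a),np.sin(a)],[-1,0,0]])
def to(p,yaw):
    s=r.sense(); R=s['ee_rot']; print('go',p,yaw,'turn',np.degrees(Ro.from_matrix(R.T@RD(yaw)).as_rotvec()).round(2),'shift',(R.T@(np.array(p)-s['tcp_pos'])).round(4))
MO=np.array([.579,.172]); MY=4.3
def mill(x,y,z):
    a=np.radians(MY); return [MO[0]+x*np.cos(a)-y*np.sin(a),MO[1]+x*np.sin(a)+y*np.cos(a),z]
E
python3 - <<'E'
from h import *
print('spot',proj('top',[[.42,-.08,0],[.42,-.08,.016]]),proj('side',[[.42,-.08,0]]))
print('box front edge',bp('top',[(333,221),(402,222)],0.0),bp('top',[(333,221),(402,222)],.12)); print('table edge',bp('top',[(360,257)],0),'jar',bp('top',[(399,232)],.049))
t=cv2.imread('pics/top0.png')[:,:,::-1]; crop(t,310,130,440,262,5,'pics/t0d.png'); crop(t,215,180,255,245,9,'pics/t0e.png')
to([.579,.172,.33],4.3); to([.579,.172,.189],4.3)
E
```

```text
spot [[361.12745228 239.46073259]
 [361.48139756 239.4800987 ]] [[311.29445662 206.76365733]]
box front edge [[ 0.48795213  0.02183013  0.        ]
 [ 0.48252286 -0.22989411  0.        ]] [[ 0.48377929  0.02426144  0.12      ]
 [ 0.47873035 -0.20982913  0.12      ]]
table edge [[ 0.35650682 -0.07507486  0.        ]] jar [[ 0.44566357 -0.21041055  0.049     ]]
go [0.579, 0.172, 0.33] 4.3 turn [ 1.029e+01 -1.000e-02 -1.100e-01] shift [-0.0992  0.6453  0.6035]
go [0.579, 0.172, 0.189] 4.3 turn [ 1.029e+01 -1.000e-02 -1.100e-01] shift [0.0418 0.645  0.6035]
```

View pics/t0d.png

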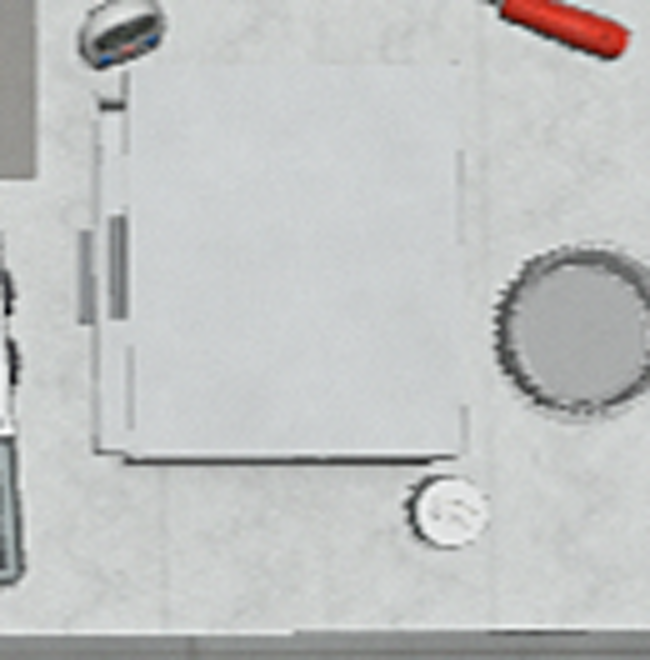

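View pics/t0e.png

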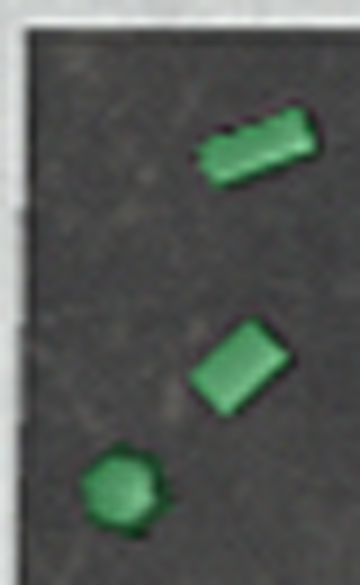

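Call:
move_arm(increments=[0,0,0,-0.04,0,0,0.06,0,0,0,-0.08,0,0,0.06,5,0,0,-0.1,0.02,0.02,0.06,10.3,0,0,-0.1,0.645,0.6035,0.06,10.3,0,0,-0.1,0.645,0.6035,0.06,10.3,0,0,-0.1,0.645,0.6035,0.06,10.3,0,0,-0.1,0.645,0.6035,0.06,10.3,0,0,-0.1,0.645,0.6035,0.06,10.3,0,0,-0.1,0.645,0.6035,0.06,10.3,0,0,-0.1,0.645,0.6035,0.06,10.3,0,0,-0.1,0.645,0.6035,0.06,10.3,0,0,-0.1,0.645,0.6035,0.06])

```text
time_s: 1.1
tcp_pos: [0.3505, -0.2486, 0.3304]
ee_rot: [[0.0, -0.075, 0.997], [0.0, 0.997, 0.075], [-1.0, 0.0, 0.0]]
wrist_force: [1.0, -1.0, 0.2]
gripper_width: 0.684
```

```bash
python3 -c "
from h import *
st();to([.579,.172,.33],4.3)"
```

```text
t 1.1 tcp [ 0.3505 -0.2486  0.3304] F [ 1.  -1.   0.2] g 0.684 j [-13.5  -1.2 -14.4  -0.  -76.8 -72.2]
[[0.0, -0.075, 0.997], [0.0, 0.997, 0.075], [-1.0, 0.0, 0.0]]
go [0.579, 0.172, 0.33] 4.3 turn [-0.02  0.01 -0.01] shift [0.0006 0.4024 0.2593]
```

Call:
move_arm(increments=[0,0,0,0,0.4024,0.2593,0.06,0,0,0,0,0.4024,0.2593,0.06,0,0,0,0,0.4024,0.2593,0.06,0,0,0,0,0.4024,0.2593,0.06,0,0,0,0,0.4024,0.2593,0.06,0,0,0,0,0.4024,0.2593,0.06,0,0,0,0,0.4024,0.2593,0.06,0,0,0,0,0.4024,0.2593,0.06,0,0,0,0,0.4024,0.2593,0.06,0,0,0,0,0.4024,0.2593,0.06,0,0,0,0,0.4024,0.2593,0.06,0,0,0,0,0.4024,0.2593,0.06])

```text
time_s: 2.1
tcp_pos: [0.5801, 0.1739, 0.3287]
ee_rot: [[-0.002, -0.077, 0.997], [-0.0, 0.997, 0.077], [-1.0, -0.0, -0.002]]
wrist_force: [0.8, -0.0, -0.1]
gripper_width: 0.685
```

```bash
python3 -c "
from h import *
st();to([.579,.172,.189],4.3)
crop(r.capture('side'),270,140,450,330,4,'pics/s1.png')
crop(r.capture('top'),205,100,335,255,4,'pics/t1.png')"
```

```text
t 2.1 tcp [0.5801 0.1739 0.3287] F [ 0.8 -0.  -0.1] g 0.685 j [  32.    17.4    7.5   -0.   -80.2 -117.5]
[[-0.002, -0.077, 0.997], [-0.0, 0.997, 0.077], [-1.0, -0.0, -0.002]]
go [0.579, 0.172, 0.189] 4.3 turn [ 0.14 -0.09  0.01] shift [ 0.1397 -0.0018 -0.001 ]
```

View pics/s1.png

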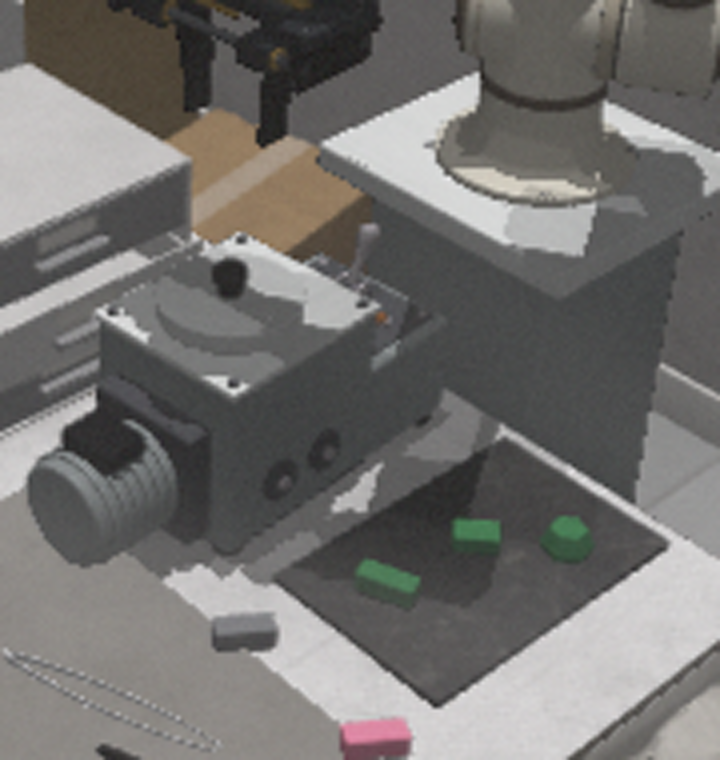

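The side view shows the gripper hanging open above the mill and the knob seated at crop (230,277). I'll lower to the knob and grip it.

Call:
move_arm(increments=[0,0,0,0.04,-0.0018,-0.001,0.06,0,0,0,0.08,-0.0018,-0.001,0.06,0,0,0,0.11,-0.0018,-0.001,0.06,0,0,0,0.125,-0.0018,-0.001,0.06,0,0,0,0.133,-0.0018,-0.001,0.06,0,0,0,0.138,-0.0018,-0.001,0.06,0,0,0,0.138,-0.0018,-0.001,0.06,0,0,0,0.138,-0.0018,-0.001,0.02,0,0,0,0.138,-0.0018,-0.001,0.02,0,0,0,0.138,-0.0018,-0.001,0.02,0,0,0,0.138,-0.0018,-0.001,0.02,0,0,0,0.138,-0.0018,-0.001,0.02])

```text
time_s: 3.2
tcp_pos: [0.5782, 0.1685, 0.1932]
ee_rot: [[0.001, -0.075, 0.997], [0.001, 0.997, 0.075], [-1.0, 0.001, 0.001]]
wrist_force: [0.2, 0.6, 0.6]
gripper_width: 0.396
```

```bash
python3 -c "
from h import *
st();to([.579,.172,.189],4.3)
crop(r.capture('side'),270,140,450,330,4,'pics/s2.png')"
```

```text
t 3.2 tcp [0.5782 0.1685 0.1932] F [0.2 0.6 0.6] g 0.396 j [  31.6   21.4   -6.1   -0.   -62.4 -117.3]
[[0.001, -0.075, 0.997], [0.001, 0.997, 0.075], [-1.0, 0.001, 0.001]]
go [0.579, 0.172, 0.189] 4.3 turn [ 0.    0.07 -0.04] shift [0.0042 0.0035 0.001 ]
```

View pics/s2.png

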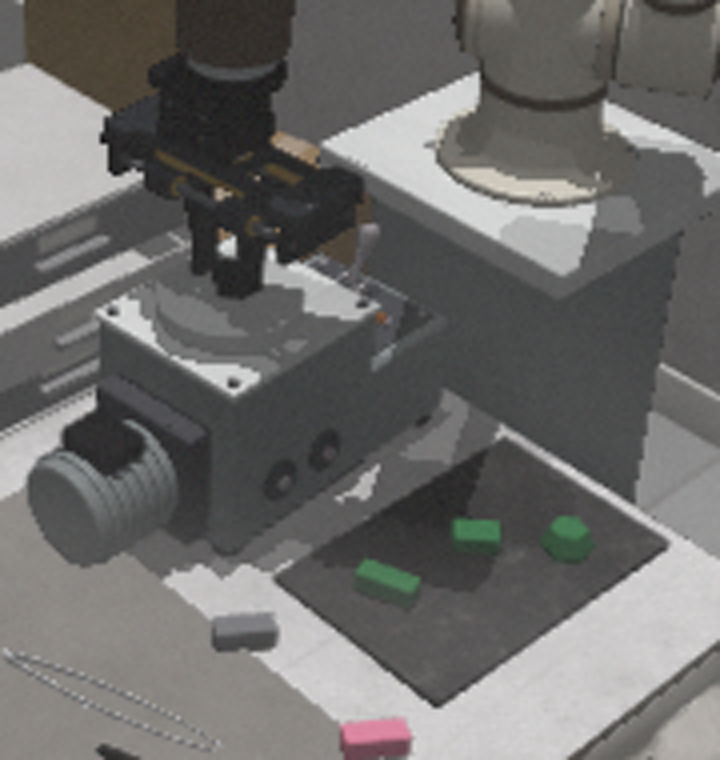

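Call:
move_arm(increments=[0,0,0,0.004,0.003,0.001,0.045,0,0,0,0.004,0.003,0.001,0.045,0,0,0,0.004,0.003,0.001,0.045,0,0,0,0.004,0.003,0.001,0.01,0,0,0,0.004,0.003,0.001,0.01,0,0,0,0.004,0.003,0.001,0.01,0,0,0,0.004,0.003,0.001,0.01,0,0,0,0.004,0.003,0.001,0.01,0,0,0,0.004,0.003,0.001,0.01])

```text
time_s: 4.0
tcp_pos: [0.5788, 0.1712, 0.1886]
ee_rot: [[0.0, -0.075, 0.997], [-0.0, 0.997, 0.075], [-1.0, -0.0, 0.0]]
wrist_force: [0.0, -0.2, 0.9]
gripper_width: 0.288
```

Call:
move_arm(increments=[0,0,0,0,0,0,0.01,0,0,0,-0.005,0,0,0.01,0,0,0,-0.015,0,0,0.01,0,0,0,-0.03,0,0,0.01,0,0,0,-0.05,0,0,0.01,0,0,0,-0.07,0,0,0.01,0,0,0,-0.08,0,0,0.01,0,0,0,-0.08,0,0,0.01])

```text
time_s: 4.67
tcp_pos: [0.58, 0.1718, 0.2721]
ee_rot: [[0.006, -0.075, 0.997], [0.003, 0.997, 0.075], [-1.0, 0.002, 0.006]]
wrist_force: [1.0, -0.3, -1.5]
gripper_width: 0.29
```

```bash
python3 -c "
from h import *
st();to([.42,-.06,.027],4.3);to([.42,-.06,.027],0)
crop(r.capture('side'),270,140,450,330,4,'pics/s3.png')"
```

```text
t 4.67 tcp [0.58   0.1718 0.2721] F [ 1.  -0.3 -1.5] g 0.29 j [  31.8   18.5    1.1    0.   -72.2 -117.5]
[[0.006, -0.075, 0.997], [0.003, 0.997, 0.075], [-1.0, 0.002, 0.006]]
go [0.42, -0.06, 0.027] 4.3 turn [ 0.01  0.35 -0.13] shift [ 0.2435 -0.2196 -0.1784]
go [0.42, -0.06, 0.027] 0 turn [ 4.31  0.34 -0.14] shift [ 0.2435 -0.2196 -0.1784]
```

View pics/s3.png

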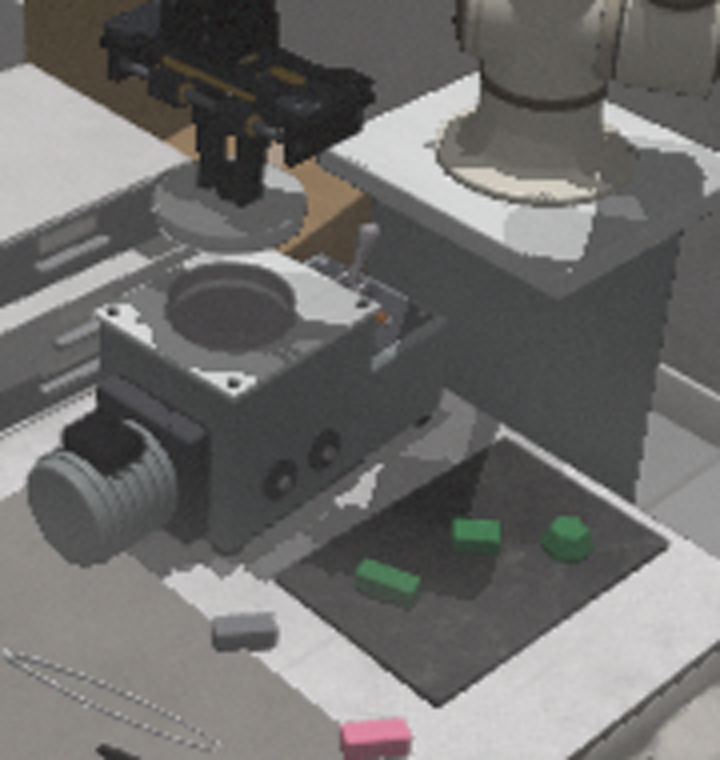

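The cover is off (crop (230,205)) and the mouth is open. I'll carry it to the free strip.

Call:
move_arm(increments=[0,0,0,-0.01,-0.007,-0.006,0.01,0,0,0,-0.01,-0.025,-0.02,0.01,0,0,0,-0.01,-0.05,-0.04,0.01,0,0,0,-0.01,-0.075,-0.06,0.01,0,0,0,-0.01,-0.1,-0.08,0.01,0,0,0,-0.01,-0.125,-0.1,0.01,0,0,0,-0.01,-0.15,-0.12,0.01,0,0,0,-0.01,-0.175,-0.14,0.01,0,0,0,-0.01,-0.195,-0.158,0.01,0,0,0,-0.01,-0.21,-0.17,0.01,0,0,0,-0.01,-0.22,-0.178,0.01,0,0,0,-0.01,-0.22,-0.178,0.01])

```text
time_s: 5.72
tcp_pos: [0.4156, -0.0631, 0.2783]
ee_rot: [[-0.002, -0.073, 0.997], [-0.0, 0.997, 0.073], [-1.0, -0.0, -0.002]]
wrist_force: [0.8, 0.1, -2.0]
gripper_width: 0.291
```

```bash
python3 -c "
from h import *
st();to([.415,-.06,.027],4.3)
crop(r.capture('side'),230,100,390,260,4,'pics/s4.png')"
```

```text
t 5.72 tcp [ 0.4156 -0.0631  0.2783] F [ 0.8  0.1 -2. ] g 0.291 j [ 13.7  -0.6 -21.2  -0.  -69.4 -99.5]
[[-0.002, -0.073, 0.997], [-0.0, 0.997, 0.073], [-1.0, -0.0, -0.002]]
go [0.415, -0.06, 0.027] 4.3 turn [-0.14 -0.09  0.  ] shift [0.2513 0.0032 0.    ]
```

View pics/s4.png

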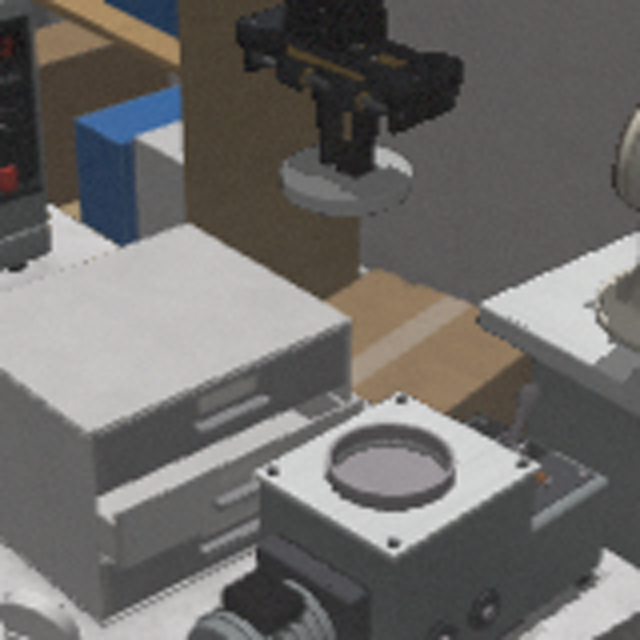

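Call:
move_arm(increments=[0,0,0,0.02,0.0032,0,0.01,0,0,0,0.05,0.0032,0,0.01,0,0,0,0.085,0.0032,0,0.01,0,0,0,0.12,0.0032,0,0.01,0,0,0,0.155,0.0032,0,0.01,0,0,0,0.185,0.0032,0,0.01,0,0,0,0.21,0.0032,0,0.01,0,0,0,0.228,0.0032,0,0.01,0,0,0,0.238,0.0032,0,0.01,0,0,0,0.243,0.0032,0,0.01,0,0,0,0.243,0.0032,0,0.01,0,0,0,0.243,0.0032,0,0.01])

```text
time_s: 6.77
tcp_pos: [0.4183, -0.0578, 0.0356]
ee_rot: [[0.0, -0.076, 0.997], [-0.0, 0.997, 0.076], [-1.0, -0.0, 0.0]]
wrist_force: [-0.4, -0.5, -1.5]
gripper_width: 0.289
```

```bash
python3 -c "
from h import *
st();to([.415,-.06,.027],4.3)"
```

```text
t 6.77 tcp [ 0.4183 -0.0578  0.0356] F [-0.4 -0.5 -1.5] g 0.289 j [  14.4   18.2  -41.3    0.   -30.5 -100. ]
[[0.0, -0.076, 0.997], [-0.0, 0.997, 0.076], [-1.0, -0.0, 0.0]]
go [0.415, -0.06, 0.027] 4.3 turn [0.05 0.01 0.01] shift [ 0.0086 -0.0019 -0.0034]
```

Call:
move_arm(increments=[0,0,0,0.003,-0.001,-0.003,0.01,0,0,0,0.005,-0.001,-0.003,0.01,0,0,0,0.007,-0.001,-0.003,0.01,0,0,0,0.0085,-0.001,-0.003,0.01,0,0,0,0.0085,-0.001,-0.003,0.01])

```text
time_s: 7.18
tcp_pos: [0.4145, -0.0595, 0.0271]
ee_rot: [[0.0, -0.075, 0.997], [0.0, 0.997, 0.075], [-1.0, 0.0, 0.0]]
wrist_force: [-0.4, 0.7, -2.3]
gripper_width: 0.289
```

```bash
python3 -c "
from h import *
st()
crop(r.capture('side'),230,130,390,260,5,'pics/s5.png')"
```

```text
t 7.18 tcp [ 0.4145 -0.0595  0.0271] F [-0.4  0.7 -2.3] g 0.289 j [  14.3   18.9  -42.2   -0.   -28.9 -100. ]
[[0.0, -0.075, 0.997], [0.0, 0.997, 0.075], [-1.0, 0.0, 0.0]]
```

View pics/s5.png

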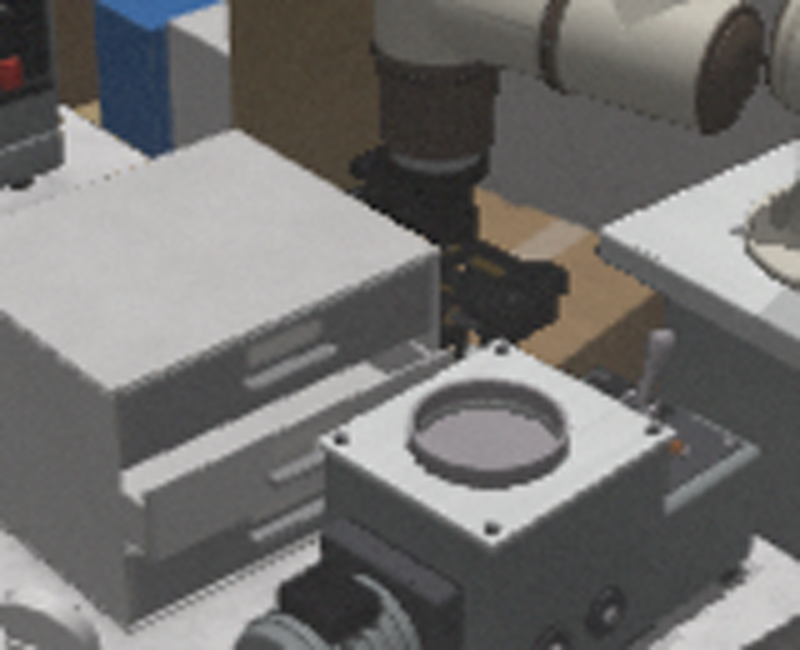

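The wrist still carries the cover's weight, so it isn't down yet. I'll creep lower.

Call:
move_arm(increments=[0,0,0,0.001,0,0,0.01,0,0,0,0.002,0,0,0.01,0,0,0,0.002,0,0,0.01,0,0,0,0.002,0,0,0.01])

```text
time_s: 7.57
tcp_pos: [0.4149, -0.0595, 0.0263]
ee_rot: [[0.001, -0.076, 0.997], [-0.0, 0.997, 0.076], [-1.0, -0.0, 0.001]]
wrist_force: [-3.3, 2.0, 12.3]
gripper_width: 0.291
```

Call:
move_arm(increments=[0,0,0,-0.001,0,0,0.01,0,0,0,-0.001,0,0,0.045,0,0,0,-0.001,0,0,0.045,0,0,0,-0.001,0,0,0.045,0,0,0,-0.001,0,0,0.045,0,0,0,-0.03,0,0,0.045,0,0,0,-0.07,0,0,0.05,0,0,0,-0.11,0,0,0.05,0,0,0,-0.15,0,0,0.05,0,0,0,-0.19,0,0,0.05,0,0,0,-0.23,0,0,0.05,0,0,0,-0.25,0,0,0.05])

```text
time_s: 8.57
tcp_pos: [0.4162, -0.0596, 0.2803]
ee_rot: [[0.009, -0.076, 0.997], [0.0, 0.997, 0.076], [-1.0, -0.0, 0.009]]
wrist_force: [0.3, 0.0, 0.6]
gripper_width: 0.575
```

```bash
cat >> h.py <<'E'
def look(tag):
    a=r.capture('top'); b=r.capture('side')
    crop(a,205,140,455,262,3,f'pics/t{tag}.png'); crop(b,270,170,450,330,4,f'pics/s{tag}.png')
    np.save('lt.npy',a); np.save('ls.npy',b); return a,b
def pieces(img,roi=(210,130,275,256),k=8):
    x0,y0,x1,y1=roi; c=cv2.resize(img[y0:y1,x0:x1],None,fx=k,fy=k,interpolation=cv2.INTER_CUBIC).astype(int)
    m=((c[:,:,1]-c[:,:,0])>35).astype(np.uint8)
    n,l,s_,ce=cv2.connectedComponentsWithStats(m)
    for i in range(1,n):
        if s_[i,4]<300: continue
        cn=max(cv2.findContours((l==i).astype(np.uint8),0,1)[0],key=cv2.contourArea)[:,0,:]
        p=bp('top',(cn+.5)/k-.5+[x0,y0],.024)[:,:2].astype(np.float32)
        q=cv2.minAreaRect(p*1000); print('px',((ce[i]+.5)/k-.5+[x0,y0]).round(1),'c',np.round(q[0],1),'wh',np.round(q[1],1),'ang',round(q[2],1))
E
python3 -c "
from h import *
st(); a,b=look('6'); pieces(a)"
```

```text
t 8.57 tcp [ 0.4162 -0.0596  0.2803] F [0.3 0.  0.6] g 0.575 j [  14.3   -0.9  -21.3    0.1  -69.1 -100. ]
[[0.009, -0.076, 0.997], [0.0, 0.997, 0.076], [-1.0, -0.0, 0.009]]
px [243.1 196. ] c [580.3 347.2] wh [20.8 47.2] ang 19.7
px [241.1 220.3] c [491.9 354. ] wh [24.1 36.2] ang 42.5
px [228.2 234.1] c [442.8 399.7] wh [31.7 33.4] ang 34.4
```

View pics/t6.png

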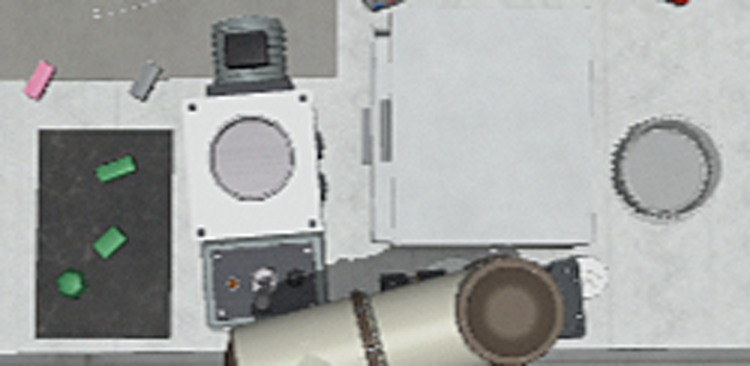

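The mouth is open and the flap is shut. The pieces read the same as before. From the vertices, the lump's flats have normals at about 34° and 94°. The cover's position is hidden by the arm for now. Next I'll go to bar_1.

```bash
python3 -c "
from h import *
a=np.load('lt.npy'); print(bp('top',((252+.5)/3-.5+205,(157.5+.5)/3-.5+140),.174))
to([.5803,.3472,.2],109.8)"
```

```text
[[0.57807161 0.17078347 0.174     ]]
go [0.5803, 0.3472, 0.2] 109.8 turn [-105.47    0.43    0.5 ] shift [0.0815 0.393  0.193 ]
```

Call:
move_arm(increments=[-105.5,0.4,0.5,0.0,0.394,0.194,0.05,-105.5,0.4,0.5,0.0,0.394,0.194,0.05,-105.5,0.4,0.5,0.0,0.394,0.194,0.05,-105.5,0.4,0.5,0.0,0.394,0.194,0.05,-105.5,0.4,0.5,0.0,0.394,0.194,0.05,-105.5,0.4,0.5,0.0,0.394,0.194,0.05,-105.5,0.4,0.5,0.0,0.394,0.194,0.05,-105.5,0.4,0.5,0.0,0.394,0.194,0.05,-105.5,0.4,0.5,0.0,0.394,0.194,0.05,-105.5,0.4,0.5,0.0,0.394,0.194,0.05,-105.5,0.4,0.5,0.0,0.394,0.194,0.05,-105.5,0.4,0.5,0.0,0.394,0.194,0.05])

```text
time_s: 9.67
tcp_pos: [0.5789, 0.3521, 0.2704]
ee_rot: [[-0.012, -1.0, -0.013], [-0.002, -0.013, 1.0], [-1.0, 0.012, -0.002]]
wrist_force: [-0.0, -0.4, -0.0]
gripper_width: 0.574
```

```bash
python3 -c "
from h import *
st();to([.5803,.3472,.1],109.8); pieces(r.capture('top'))"
```

```text
t 9.67 tcp [0.5789 0.3521 0.2704] F [-0.  -0.4 -0. ] g 0.574 j [ 44.8  26.4  13.2  -0.4 -77.3 -43.9]
[[-0.012, -1.0, -0.013], [-0.002, -0.013, 1.0], [-1.0, 0.012, -0.002]]
go [0.5803, 0.3472, 0.1] 109.8 turn [-1.904e+01  1.000e-02 -7.000e-01] shift [ 0.1703 -0.0034 -0.0046]
px [243. 196.] c [580.2 347.5] wh [21.3 47.7] ang 20.0
px [241.1 220.3] c [491.8 354.1] wh [24.4 36.5] ang 42.0
px [228.3 234. ] c [442.5 399.3] wh [32.8 34.8] ang 39.9
```

Call:
move_arm(increments=[-7,0,-0.7,0.03,-0.0034,-0.0046,0.05,-14,0,-0.7,0.06,-0.0034,-0.0046,0.05,-19,0,-0.7,0.1,-0.0034,-0.0046,0.05,-19,0,-0.7,0.135,-0.0034,-0.0046,0.045,-19,0,-0.7,0.17,-0.0034,-0.0046,0.045,-19,0,-0.7,0.195,-0.0034,-0.0046,0.04,-19,0,-0.7,0.21,-0.0034,-0.0046,0.04,-19,0,-0.7,0.21,-0.0034,-0.0046,0.04,-19,0,-0.7,0.21,-0.0034,-0.0046,0.04])

```text
time_s: 10.47
tcp_pos: [0.5796, 0.3424, 0.0637]
ee_rot: [[0.002, -0.945, -0.328], [0.0, -0.328, 0.945], [-1.0, -0.002, -0.0]]
wrist_force: [-0.5, 0.2, -0.4]
gripper_width: 0.466
```

```bash
python3 -c "
from h import *
st();to([.5803,.3472,.017],109.8); look('7')"
```

```text
t 10.47 tcp [0.5796 0.3424 0.0637] F [-0.5  0.2 -0.4] g 0.466 j [ 44.3  34.9  -3.6   0.1 -51.5 -25.2]
[[0.002, -0.945, -0.328], [0.0, -0.328, 0.945], [-1.0, -0.002, -0.0]]
go [0.5803, 0.3472, 0.017] 109.8 turn [-0.66 -0.02  0.09] shift [ 0.0467 -0.0022  0.0043]
```

View pics/s7.png

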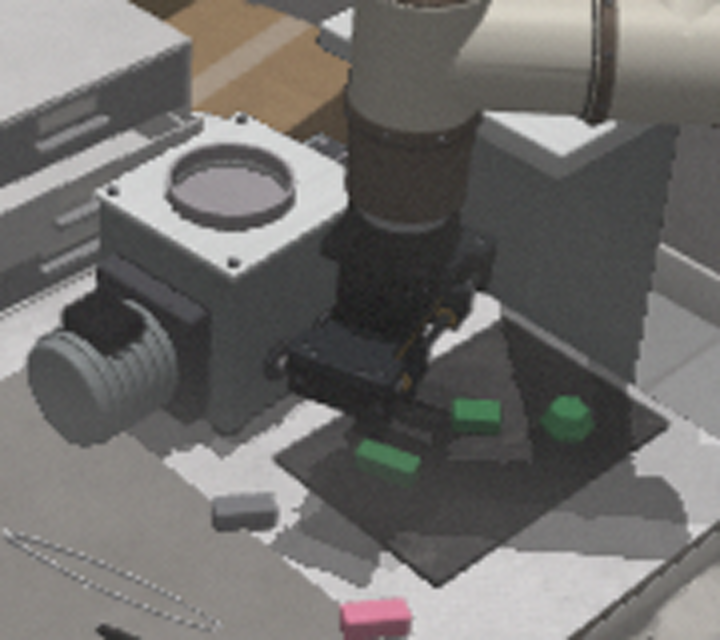

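Call:
move_arm(increments=[-0.6,0,0,0.015,-0.0022,0.0043,0.04,-0.6,0,0,0.03,-0.0022,0.0043,0.04,-0.6,0,0,0.04,-0.0022,0.0043,0.04,-0.6,0,0,0.0455,-0.0022,0.0043,0.04,-0.6,0,0,0.0455,-0.0022,0.0043,0.04,-0.6,0,0,0.0455,-0.0022,0.0043,0.005,-0.6,0,0,0.0455,-0.0022,0.0043,0.005,-0.6,0,0,0.0455,-0.0022,0.0043,0.005,-0.6,0,0,0.0455,-0.0022,0.0043,0.005,-0.6,0,0,0.0455,-0.0022,0.0043,0.005,-0.6,0,0,0.0455,-0.0022,0.0043,0.005])

```text
time_s: 11.48
tcp_pos: [0.5813, 0.3486, 0.0203]
ee_rot: [[0.005, -0.941, -0.34], [0.003, -0.34, 0.941], [-1.0, -0.005, 0.002]]
wrist_force: [-0.1, -0.5, 2.5]
gripper_width: 0.227
```

```bash
python3 -c "
from h import *
st()"
```

```text
t 11.48 tcp [0.5813 0.3486 0.0203] F [-0.1 -0.5  2.5] g 0.227 j [ 44.6  38.   -4.9   0.1 -46.8 -24.8]
[[0.005, -0.941, -0.34], [0.003, -0.34, 0.941], [-1.0, -0.005, 0.002]]
```

bar_1 is held (opening 19.7 mm). I'll lift it.

Call:
move_arm(increments=[0,0,0,-0.01,0,0,0.005,0,0,0,-0.03,0,0,0.005,0,0,0,-0.06,0,0,0.005,0,0,0,-0.095,0,0,0.005,0,0,0,-0.13,0,0,0.005,0,0,0,-0.165,0,0,0.005,0,0,0,-0.2,0,0,0.005,0,0,0,-0.22,0,0,0.005,0,0,0,-0.22,0,0,0.005,0,0,0,-0.22,0,0,0.005])

```text
time_s: 12.32
tcp_pos: [0.5803, 0.3481, 0.2419]
ee_rot: [[0.006, -0.941, -0.339], [0.006, -0.339, 0.941], [-1.0, -0.008, 0.003]]
wrist_force: [-0.1, -0.6, -1.1]
gripper_width: 0.225
```

```bash
python3 -c "
from h import *
st();to(mill(-.004,0,.24),184.3)"
```

```text
t 12.32 tcp [0.5803 0.3481 0.2419] F [-0.1 -0.6 -1.1] g 0.225 j [ 44.6  26.5   9.2   0.  -72.2 -24.8]
[[0.006, -0.941, -0.339], [0.006, -0.339, 0.941], [-1.0, -0.008, 0.003]]
go [np.float64(0.5750112594658995), np.float64(0.1717000850926947), 0.24] 184.3 turn [-74.47  -0.13   0.5 ] shift [ 0.0008  0.0649 -0.1641]
```

Call:
move_arm(increments=[-7,0,0.2,0,0.006,-0.016,0.005,-14,0,0.5,0,0.012,-0.032,0.005,-21,0,0.5,0,0.018,-0.05,0.005,-28,0,0.5,0,0.025,-0.07,0.005,-35,0,0.5,0,0.032,-0.09,0.005,-42,0,0.5,0,0.04,-0.11,0.005,-49,0,0.5,0,0.05,-0.13,0.005,-56,0,0.5,0,0.06,-0.15,0.005,-63,0,0.5,0,0.0649,-0.164,0.005,-70,0,0.5,0,0.0649,-0.164,0.005,-74.5,0,0.5,0,0.0649,-0.164,0.005,-74.5,0,0.5,0,0.0649,-0.164,0.005])

```text
time_s: 13.32
tcp_pos: [0.5739, 0.1707, 0.2374]
ee_rot: [[-0.004, 0.076, -0.997], [-0.006, -0.997, -0.076], [-1.0, 0.005, 0.004]]
wrist_force: [-0.8, 0.3, -0.1]
gripper_width: 0.228
```

```bash
python3 -c "
from h import *
st();to(mill(-.004,0,.17),184.3); look('8')"
```

```text
t 13.32 tcp [0.5739 0.1707 0.2374] F [-0.8  0.3 -0.1] g 0.228 j [ 32.1  19.4  -2.6   0.2 -68.4  62.2]
[[-0.004, 0.076, -0.997], [-0.006, -0.997, -0.076], [-1.0, 0.005, 0.004]]
go [np.float64(0.5750112594658995), np.float64(0.1717000850926947), 0.17] 184.3 turn [ 0.06  0.25 -0.3 ] shift [ 0.0674 -0.0013 -0.0015]
```

View pics/s8.png

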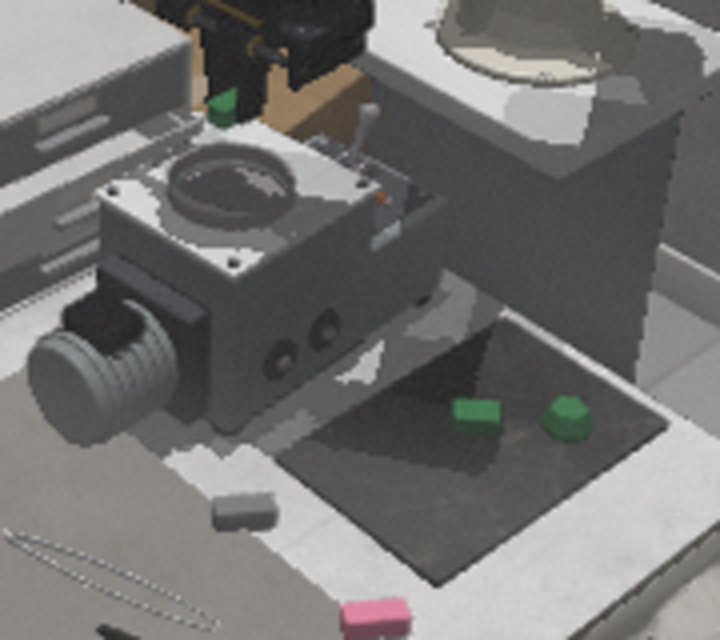

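Call:
move_arm(increments=[0,0.2,-0.3,0.015,-0.0013,-0.0015,0.005,0,0.2,-0.3,0.035,-0.0013,-0.0015,0.005,0,0.2,-0.3,0.05,-0.0013,-0.0015,0.005,0,0.2,-0.3,0.06,-0.0013,-0.0015,0.005,0,0.2,-0.3,0.066,-0.0013,-0.0015,0.005,0,0.2,-0.3,0.068,-0.0013,-0.0015,0.005,0,0.2,-0.3,0.068,-0.0013,-0.0015,0.005,0,0.2,-0.3,0.068,-0.0013,-0.0015,0.005])

```text
time_s: 14.08
tcp_pos: [0.5767, 0.1729, 0.1718]
ee_rot: [[0.004, 0.076, -0.997], [0.002, -0.997, -0.076], [-1.0, -0.001, -0.004]]
wrist_force: [-0.1, 0.6, -0.3]
gripper_width: 0.226
```

```bash
python3 -c "
from h import *
st();to(mill(-.004,0,.17),184.3); look('9')"
```

```text
t 14.08 tcp [0.5767 0.1729 0.1718] F [-0.1  0.6 -0.3] g 0.226 j [ 32.1  22.4  -7.9   0.  -59.5  62.2]
[[0.004, 0.076, -0.997], [0.002, -0.997, -0.076], [-1.0, -0.001, -0.004]]
go [np.float64(0.5750112594658995), np.float64(0.1717000850926947), 0.17] 184.3 turn [ 0.04 -0.23  0.09] shift [0.0018 0.0011 0.0018]
```

View pics/s9.png

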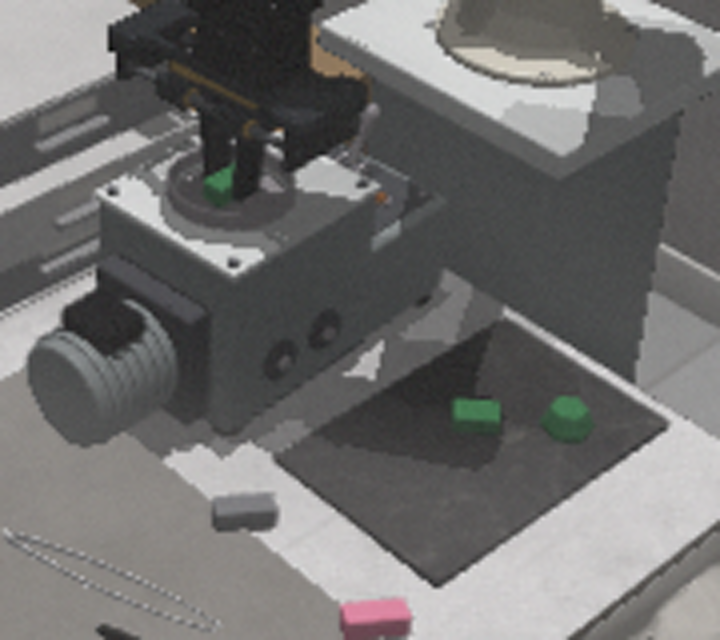

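Call:
move_arm(increments=[0,0,0,0.002,0.001,0.001,0.005,0,0,0,0.004,0.001,0.001,0.005,0,0,0,0.004,0.001,0.001,0.032,0,0,0,0.004,0.001,0.001,0.032,0,0,0,0.004,0.001,0.001,0.032,0,0,0,0.004,0.001,0.001,0.032,0,0,0,0.008,0.001,0.001,0.032,0,0,0,0.012,0.001,0.001,0.032,0,0,0,0.012,0.001,0.001,0.032])

```text
time_s: 14.93
tcp_pos: [0.5757, 0.1718, 0.159]
ee_rot: [[0.003, 0.076, -0.997], [0.002, -0.997, -0.076], [-1.0, -0.001, -0.004]]
wrist_force: [0.2, 0.7, 3.8]
gripper_width: 0.364
```

```bash
python3 -c "
from h import *
st();to(mill(-.0,0,.114),184.3); look('10')"
```

```text
t 14.93 tcp [0.5757 0.1718 0.159 ] F [0.2 0.7 3.8] g 0.364 j [ 32.1  22.9  -9.    0.  -57.8  62.3]
[[0.003, 0.076, -0.997], [0.002, -0.997, -0.076], [-1.0, -0.001, -0.004]]
go [np.float64(0.579), np.float64(0.172), 0.114] 184.3 turn [ 0.06 -0.21  0.07] shift [ 0.045   0.0001 -0.0031]
```

View pics/s10.png

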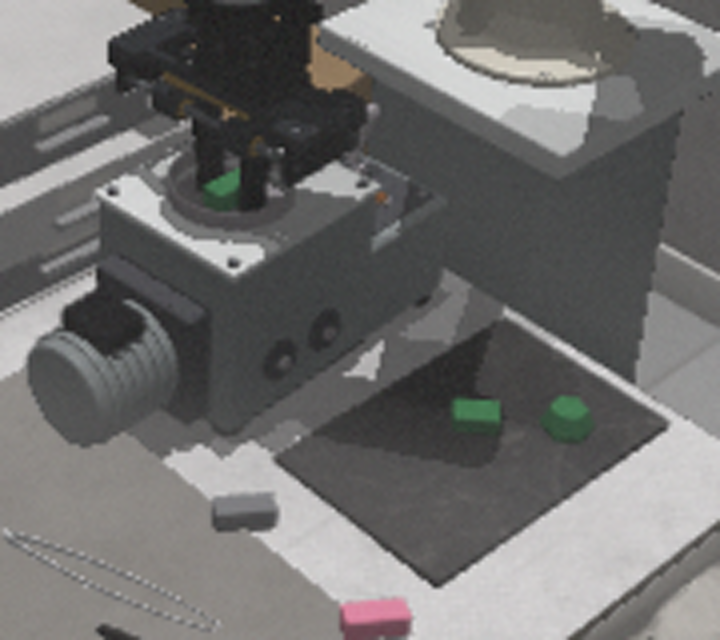

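The bar rests on the flap between the fingers, at crop (222,188). I'll press down.

Call:
move_arm(increments=[0,0,0,0.006,0,-0.002,0.032,0,0,0,0.012,0,-0.003,0.032,0,0,0,0.018,0,-0.003,0.032,0,0,0,0.024,0,-0.003,0.032,0,0,0,0.03,0,-0.003,0.032,0,0,0,0.036,0,-0.003,0.032,0,0,0,0.041,0,-0.003,0.032,0,0,0,0.045,0,-0.003,0.032,0,0,0,0.045,0,-0.003,0.032,0,0,0,0.045,0,-0.003,0.032])

```text
time_s: 15.87
tcp_pos: [0.5786, 0.1719, 0.1164]
ee_rot: [[0.004, 0.077, -0.997], [0.001, -0.997, -0.077], [-1.0, -0.0, -0.004]]
wrist_force: [-3.4, 0.4, 11.1]
gripper_width: 0.369
```

```bash
python3 -c "
from h import *
st(); look('11')"
```

```text
t 15.87 tcp [0.5786 0.1719 0.1164] F [-3.4  0.4 11.1] g 0.369 j [ 31.9  25.7 -11.5   0.1 -52.6  62.4]
[[0.004, 0.077, -0.997], [0.001, -0.997, -0.077], [-1.0, -0.0, -0.004]]
```

View pics/s11.png

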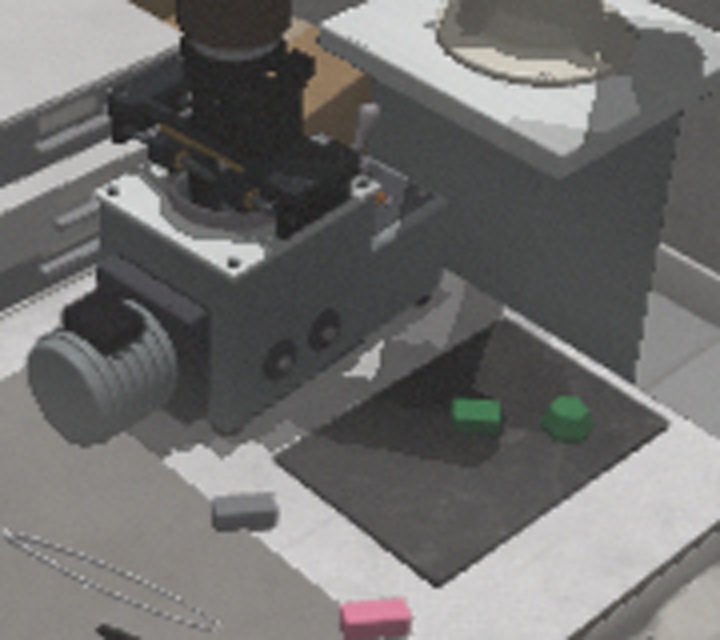

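Call:
move_arm(increments=[0,0,0,0.001,0,0,0.032,0,0,0,0.001,0,0,0.032,0,0,0,0.001,0,0,0.032,0,0,0,-0.02,0,0,0.032,0,0,0,-0.05,0,0,0.032,0,0,0,-0.085,0,0,0.032,0,0,0,-0.12,0,0,0.032,0,0,0,-0.14,0,0,0.032,0,0,0,-0.15,0,0,0.032])

```text
time_s: 16.72
tcp_pos: [0.5789, 0.172, 0.2675]
ee_rot: [[0.007, 0.076, -0.997], [0.004, -0.997, -0.076], [-1.0, -0.003, -0.007]]
wrist_force: [0.5, 0.3, 0.7]
gripper_width: 0.364
```

```bash
python3 -c "
from h import *
st(); a,b=look('12');pieces(a); to([.4919,.3541,.24],132.3)"
```

```text
t 16.72 tcp [0.5789 0.172  0.2675] F [0.5 0.3 0.7] g 0.364 j [ 31.9  18.5   0.4   0.  -71.5  62.4]
[[0.007, 0.076, -0.997], [0.004, -0.997, -0.076], [-1.0, -0.003, -0.007]]
go [0.4919, 0.3541, 0.24] 132.3 turn [52.03 -0.19  0.26] shift [ 0.0254 -0.1882  0.0725]
```

View pics/s12.png

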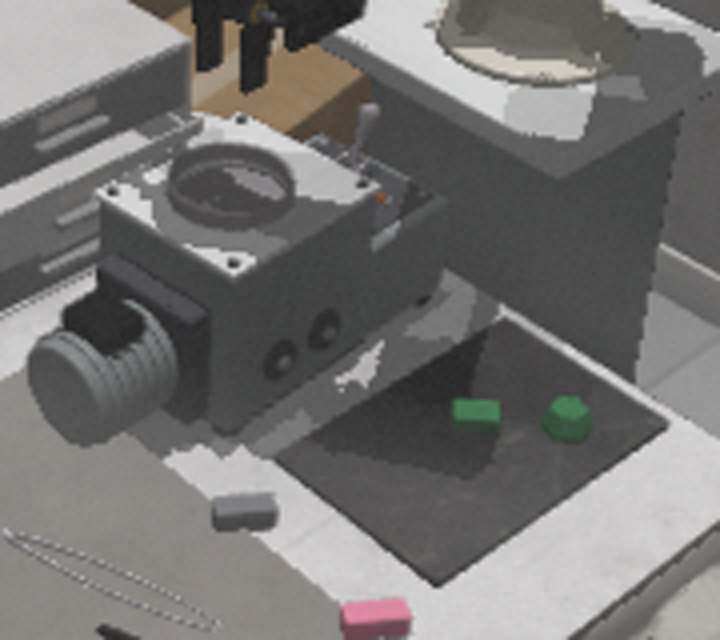

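bar_1 is through: the mouth shows no green and the flap is shut. Next is bar_2, still at its place at side crop (476,415).

Call:
move_arm(increments=[7,0,0.2,0,-0.024,0.009,0.05,14,0,0.2,0,-0.048,0.018,0.05,21,0,0.2,0,-0.072,0.027,0.05,28,0,0.2,0,-0.1,0.037,0.05,35,0,0.2,0.01,-0.125,0.047,0.05,42,0,0.2,0.02,-0.15,0.057,0.05,49,0,0.2,0.04,-0.17,0.065,0.05,52,0,0.2,0.07,-0.182,0.07,0.05,52,0,0.2,0.1,-0.1882,0.0725,0.045,52,0,0.2,0.13,-0.1882,0.0725,0.045,52,0,0.2,0.15,-0.1882,0.0725,0.045,52,0,0.2,0.15,-0.1882,0.0725,0.045])

```text
time_s: 17.82
tcp_pos: [0.4877, 0.3504, 0.106]
ee_rot: [[-0.011, -0.74, -0.673], [-0.013, -0.672, 0.74], [-1.0, 0.016, -0.002]]
wrist_force: [-0.6, -0.2, -0.8]
gripper_width: 0.518
```

```bash
python3 -c "
from h import *
st(); a,b=look('13');pieces(a); to([.4919,.3541,.017],132.3)"
```

```text
t 17.82 tcp [0.4877 0.3504 0.106 ] F [-0.6 -0.2 -0.8] g 0.518 j [ 51.1  26.6 -11.7  -0.  -52.7  -8.8]
[[-0.011, -0.74, -0.673], [-0.013, -0.672, 0.74], [-1.0, 0.016, -0.002]]
px [240.3 223.2] c [482.1 356.7] wh [ 8.  17.1] ang 48.3
px [227.8 234.6] c [440.  401.5] wh [28.8 28. ] ang 11.4
go [0.4919, 0.3541, 0.017] 132.3 turn [ 0.05 -0.17 -0.3 ] shift [ 0.095  -0.0018  0.0005]
```

View pics/s13.png

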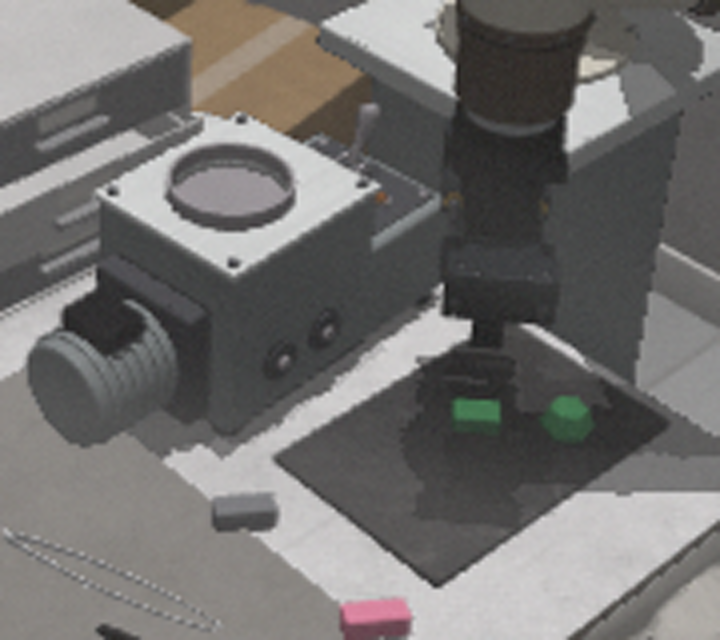

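Call:
move_arm(increments=[0,-0.2,-0.3,0.02,-0.002,0.0005,0.045,0,-0.2,-0.3,0.04,-0.002,0.0005,0.045,0,-0.2,-0.3,0.055,-0.002,0.0005,0.045,0,-0.2,-0.3,0.06,-0.002,0.0005,0.045,0,-0.2,-0.3,0.06,-0.002,0.0005,0.045])

```text
time_s: 18.33
tcp_pos: [0.4931, 0.3553, 0.0539]
ee_rot: [[0.002, -0.739, -0.673], [0.004, -0.673, 0.739], [-1.0, -0.004, 0.001]]
wrist_force: [-0.6, -0.9, -0.1]
gripper_width: 0.517
```

```bash
python3 -c "
from h import *
st();  to([.4919,.3541,.0165],132.3)"
```

```text
t 18.33 tcp [0.4931 0.3553 0.0539] F [-0.6 -0.9 -0.1] g 0.517 j [ 51.   30.3 -14.3  -0.  -45.2  -8.7]
[[0.002, -0.739, -0.673], [0.004, -0.673, 0.739], [-1.0, -0.004, 0.001]]
go [0.4919, 0.3541, 0.0165] 132.3 turn [0.03 0.07 0.23] shift [ 0.0374  0.0019 -0.0002]
```

Call:
move_arm(increments=[0,0,0.2,0.015,0.0015,0,0.045,0,0,0.2,0.028,0.0015,0,0.045,0,0,0.2,0.036,0.0015,0,0.045,0,0,0.2,0.038,0.0015,0,0.045,0,0,0.2,0.038,0.0015,0,0.045,0,0,0.2,0.038,0.0015,0,0.005,0,0,0.2,0.038,0.0015,0,0.005,0,0,0.2,0.038,0.0015,0,0.005,0,0,0.2,0.038,0.0015,0,0.005,0,0,0.2,0.038,0.0015,0,0.005,0,0,0.2,0.038,0.0015,0,0.005,0,0,0.2,0.038,0.0015,0,0.005])

```text
time_s: 19.33
tcp_pos: [0.4923, 0.3551, 0.0166]
ee_rot: [[0.001, -0.739, -0.674], [0.002, -0.674, 0.739], [-1.0, -0.002, 0.001]]
wrist_force: [-0.6, -0.5, 3.3]
gripper_width: 0.271
```

Call:
move_arm(increments=[0,0,0,-0.01,0,0,0.005,0,0,0,-0.03,0,0,0.005,0,0,0,-0.06,0,0,0.005,0,0,0,-0.095,0,0,0.005,0,0,0,-0.13,0,0,0.005,0,0,0,-0.165,0,0,0.005,0,0,0,-0.2,0,0,0.005,0,0,0,-0.22,0,0,0.005,0,0,0,-0.22,0,0,0.005,0,0,0,-0.22,0,0,0.005])

```text
time_s: 20.17
tcp_pos: [0.4921, 0.3546, 0.2379]
ee_rot: [[0.002, -0.739, -0.673], [0.005, -0.673, 0.739], [-1.0, -0.005, 0.002]]
wrist_force: [-0.7, 0.3, -1.1]
gripper_width: 0.269
```

```bash
python3 -c "
from h import *
st();to(mill(-.004,0,.24),184.3)
crop(r.capture('side'),270,140,450,330,4,'pics/s14.png')"
```

```text
t 20.17 tcp [0.4921 0.3546 0.2379] F [-0.7  0.3 -1.1] g 0.269 j [ 51.   19.8  -1.8  -0.1 -68.1  -8.6]
[[0.002, -0.739, -0.673], [0.005, -0.673, 0.739], [-1.0, -0.005, 0.002]]
go [np.float64(0.5750112594658995), np.float64(0.1717000850926947), 0.24] 184.3 turn [-51.97   0.     0.31] shift [-0.0028  0.0618 -0.1911]
```

View pics/s14.png

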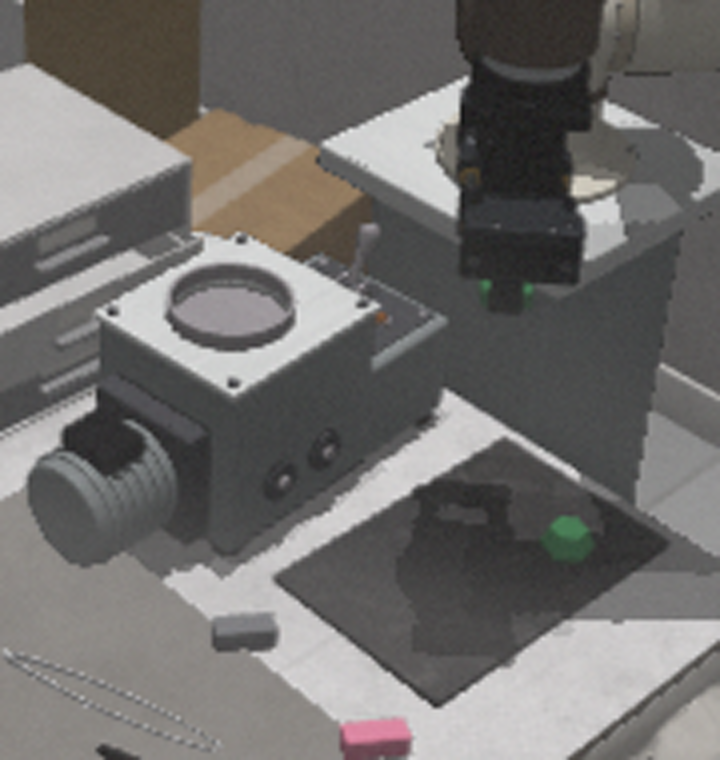

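bar_2 is held (opening 23.5 mm). I'll carry it to the mouth.

Call:
move_arm(increments=[-7,0,0.3,0,0.006,-0.02,0.005,-14,0,0.3,0,0.013,-0.04,0.005,-21,0,0.3,0,0.02,-0.062,0.005,-28,0,0.3,0,0.027,-0.085,0.005,-35,0,0.3,0,0.034,-0.108,0.005,-42,0,0.3,0,0.042,-0.13,0.005,-49,0,0.3,0,0.05,-0.155,0.005,-52,0,0.3,0,0.058,-0.178,0.005,-52,0,0.3,0,0.0618,-0.191,0.005,-52,0,0.3,0,0.0618,-0.191,0.005,-52,0,0.3,0,0.0618,-0.191,0.005])

```text
time_s: 21.13
tcp_pos: [0.5746, 0.171, 0.2344]
ee_rot: [[-0.004, 0.073, -0.997], [-0.004, -0.997, -0.073], [-1.0, 0.003, 0.004]]
wrist_force: [0.2, 0.6, -0.2]
gripper_width: 0.276
```

```bash
python3 -c "
from h import *
st();to(mill(-.004,0,.17),184.3); pieces(r.capture('top'))"
```

```text
t 21.13 tcp [0.5746 0.171  0.2344] F [ 0.2  0.6 -0.2] g 0.276 j [ 32.1  19.6  -2.8   0.1 -68.   62.1]
[[-0.004, 0.073, -0.997], [-0.004, -0.997, -0.073], [-1.0, 0.003, 0.004]]
go [np.float64(0.5750112594658995), np.float64(0.1717000850926947), 0.17] 184.3 turn [-0.12  0.25 -0.19] shift [ 0.0644 -0.0009 -0.0007]
```

Still held. I'll lower it to the flap, release, and settle with the tips on the flap.

Call:
move_arm(increments=[0,0.2,-0.2,0.015,-0.001,-0.0007,0.005,0,0.2,-0.2,0.035,-0.001,-0.0007,0.005,0,0.2,-0.2,0.05,-0.001,-0.0007,0.005,0,0.2,-0.2,0.06,-0.001,-0.0007,0.005,0,0.2,-0.2,0.065,-0.001,-0.0007,0.005,0,0.2,-0.2,0.065,-0.001,-0.0007,0.005,0,0.2,-0.2,0.065,-0.001,-0.0007,0.005])

```text
time_s: 21.77
tcp_pos: [0.5757, 0.173, 0.1712]
ee_rot: [[0.002, 0.076, -0.997], [0.001, -0.997, -0.076], [-1.0, -0.001, -0.002]]
wrist_force: [-0.0, 1.1, -0.4]
gripper_width: 0.27
```

```bash
python3 -c "
from h import *
st();to(mill(-.004,0,.165),184.3); look('15')"
```

```text
t 21.77 tcp [0.5757 0.173  0.1712] F [-0.   1.1 -0.4] g 0.27 j [ 32.2  22.4  -8.    0.  -59.5  62.2]
[[0.002, 0.076, -0.997], [0.001, -0.997, -0.076], [-1.0, -0.001, -0.002]]
go [np.float64(0.5750112594658995), np.float64(0.1717000850926947), 0.165] 184.3 turn [ 0.08 -0.13  0.05] shift [0.0062 0.0013 0.0009]
```

View pics/s15.png

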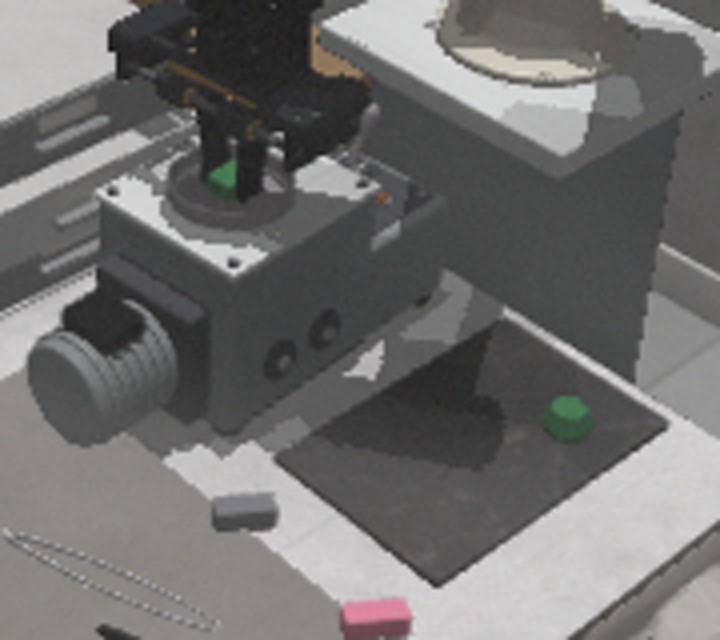

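Call:
move_arm(increments=[0,0,0,0.003,0.001,0.001,0.005,0,0,0,0.006,0.001,0.001,0.005,0,0,0,0.006,0.001,0.001,0.036,0,0,0,0.006,0.001,0.001,0.036,0,0,0,0.006,0.001,0.001,0.036,0,0,0,0.006,0.001,0.001,0.036,0,0,0,0.01,0.001,0.0,0.036,0,0,0,0.014,0.001,-0.002,0.036,0,0,0,0.02,0.001,-0.003,0.036,0,0,0,0.026,0.001,-0.003,0.036,0,0,0,0.032,0.001,-0.003,0.036])

```text
time_s: 22.78
tcp_pos: [0.5811, 0.1721, 0.1406]
ee_rot: [[0.008, 0.077, -0.997], [0.002, -0.997, -0.077], [-1.0, -0.001, -0.008]]
wrist_force: [0.3, -0.1, 8.4]
gripper_width: 0.415
```

Call:
move_arm(increments=[0,0,0,0.006,0,0,0.036,0,0,0,0.012,0,0,0.036,0,0,0,0.018,0,0,0.036,0,0,0,0.022,0,0,0.036,0,0,0,0.025,0,0,0.036,0,0,0,0.025,0,0,0.036,0,0,0,0.025,0,0,0.036,0,0,0,0.025,0,0,0.036,0,0,0,0.025,0,0,0.036,0,0,0,0.025,0,0,0.036])

```text
time_s: 23.62
tcp_pos: [0.5795, 0.1719, 0.1164]
ee_rot: [[0.004, 0.077, -0.997], [0.001, -0.997, -0.077], [-1.0, -0.001, -0.004]]
wrist_force: [-4.6, 0.3, 12.6]
gripper_width: 0.414
```

Call:
move_arm(increments=[0,0,0,-0.02,0,0,0.036,0,0,0,-0.05,0,0,0.036,0,0,0,-0.085,0,0,0.036,0,0,0,-0.12,0,0,0.036,0,0,0,-0.14,0,0,0.036,0,0,0,-0.15,0,0,0.036,0,0,0,-0.15,0,0,0.036])

```text
time_s: 24.2
tcp_pos: [0.5795, 0.172, 0.2658]
ee_rot: [[0.006, 0.076, -0.997], [0.003, -0.997, -0.076], [-1.0, -0.003, -0.006]]
wrist_force: [0.0, 0.2, 0.4]
gripper_width: 0.414
```

```bash
python3 -c "
from h import *
st(); look('16');to([.442,.3995,.24],184.4)"
```

```text
t 24.2 tcp [0.5795 0.172  0.2658] F [0.  0.2 0.4] g 0.414 j [ 31.9  18.6   0.4   0.  -71.4  62.5]
[[0.006, 0.076, -0.997], [0.003, -0.997, -0.076], [-1.0, -0.003, -0.006]]
go [0.442, 0.3995, 0.24] 184.4 turn [-0.08  0.07  0.03] shift [ 0.0221 -0.2376  0.1181]
```

View pics/s16.png

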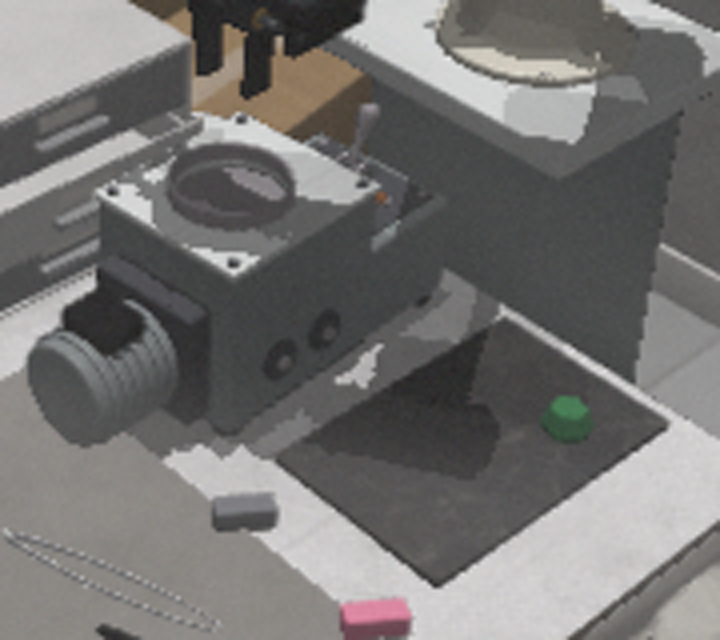

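bar_2 is in too: the mouth is clear and the flap shut. Now I'll fit the lump's pose to both views with its known hexagonal shape.

```bash
cat > lump.py <<'E'
from h import *
from scipy.optimize import minimize
t=cv2.imread('pics/top0.png')[:,:,::-1].astype(int); s=np.load('ls.npy').astype(int)
k=8
rois={'top':(t,218,225,240,245),'side':(s,398,262,425,285)}
M={}
for n,(im,x0,y0,x1,y1) in rois.items():
    c=cv2.resize(im[y0:y1,x0:x1].astype(np.uint8),None,fx=k,fy=k,interpolation=cv2.INTER_CUBIC).astype(int)
    M[n]=((c[:,:,1]-c[:,:,0])>18); 
def poly(n,x,y,a):
    A=np.radians(a+60*np.arange(6)); P=np.r_[np.c_[x+.02*np.cos(A),y+.02*np.sin(A),0*A+.006],np.c_[x+.014*np.cos(A),y+.014*np.sin(A),0*A+.028]]
    im,x0,y0,x1,y1=rois[n]; q=(proj(n,P)-[x0,y0]+.5)*k-.5
    m=np.zeros(M[n].shape,np.uint8); cv2.fillConvexPoly(m,np.round(cv2.convexHull(q.astype(np.float32))*16).astype(int),1,shift=4); return m>0
def iou(n,*v): m=poly(n,*v); return (m&M[n]).sum()/(m|M[n]).sum()
for ns in(('top','side'),('top',),('side',)):
    best=None
    for a in range(-30,30,10):
        o=minimize(lambda v:-sum(iou(n,v[0]/1000,v[1]/1000,v[2]) for n in ns),[443,400,a],method='Nelder-Mead',options=dict(initial_simplex=[[443,400,a],[446,400,a],[443,404,a],[443,400,a+8]]))
        if best is None or o.fun<best.fun: best=o
    print(ns,best.x.round(2),best.fun/len(ns))
E
python3 lump.py
```

```text
('top', 'side') [442.82 402.84  11.97] -0.8829966575480319
('top',) [442.94 402.86 -49.28] -0.9414983959237592Traceback (most recent call last):
  File "lump.py", line 18, in <module>
    o=minimize(lambda v:-sum(iou(n,v[0]/1000,v[1]/1000,v[2]) for n in ns),[443,400,a],method='Nelder-Mead',options=dict(initial_simplex=[[443,400,a],[446,400,a],[443,404,a],[443,400,a+8]]))
    res = _minimize_neldermead(fun, x0, args, callback, bounds=bounds,
                               **options)
    fxc = func(xc)
    fx = function(np.copy(x), *(wrapper_args + args))
  File "lump.py", line 18, in <lambda>
    o=minimize(lambda v:-sum(iou(n,v[0]/1000,v[1]/1000,v[2]) for n in ns),[443,400,a],method='Nelder-Mead',options=dict(initial_simplex=[[443,400,a],[446,400,a],[443,404,a],[443,400,a+8]]))
                         ~~~^^^^^^^^^^^^^^^^^^^^^^^^^^^^^^^^^^^^^^^^^^^^^
  File "lump.py", line 18, in <genexpr>
    o=minimize(lambda v:-sum(iou(n,v[0]/1000,v[1]/1000,v[2]) for n in ns),[443,400,a],method='Nelder-Mead',options=dict(initial_simplex=[[443,400,a],[446,400,a],[443,404,a],[443,400,a+8]]))
                             ~~~^^^^^^^^^^^^^^^^^^^^^^^^^^^^
  File "lump.py", line 14, in iou
    def iou(n,*v): m=poly(n,*v); return (m&M[n]).sum()/(m|M[n]).sum()
                     ~~~~^^^^^^
  File "lump.py", line 12, in poly
    im,x0,y0,x1,y1=rois[n]; q=(proj(n,P)-[x0,y0]+.5)*k-.5
                               ~~~~^^^^^
  File "h.py", line 7, in proj
    K,R,t=cam(n); p=(K@(R@np.atleast_2d(P).T+t[:,None])).T; return p[:,:2]/p[:,2:]
          ~~~^^^
  File "h.py", line 4, in cam
    c=r.calibration(n); R=cv2.Rodrigues(np.array(c['rvec']))[0]; K=np.array([[c['fx'],0,c['cx']],[0,c['fy'],c['cy']],[0,0,1.]])
ValueError: time passes only in moves, steps and waits
```

Call:
move_arm(increments=[-1,0,0,0,-0.02,0.01,0.055,-2,0,0,0,-0.05,0.025,0.055,-3,0,0,0,-0.08,0.04,0.055,-4,0,0,0,-0.11,0.055,0.055,-5,0,0,0,-0.14,0.07,0.055,-5.6,0,0,0,-0.17,0.085,0.055,-5.6,0,0,0.01,-0.2,0.1,0.055,-5.6,0,0,0.03,-0.225,0.11,0.055,-5.6,0,0,0.06,-0.24,0.117,0.055,-5.6,0,0,0.1,-0.241,0.117,0.055,-5.6,0,0,0.13,-0.241,0.117,0.055,-5.6,0,0,0.15,-0.241,0.117,0.055])

```text
time_s: 25.3
tcp_pos: [0.4408, 0.4006, 0.1072]
ee_rot: [[-0.005, 0.173, -0.985], [-0.007, -0.985, -0.173], [-1.0, 0.006, 0.007]]
wrist_force: [0.1, -1.1, 0.3]
gripper_width: 0.632
```

```bash
python3 -c "
from h import *
st(); look('17');to([.4429,.4029,.06],190)"
```

```text
t 25.3 tcp [0.4408 0.4006 0.1072] F [ 0.1 -1.1  0.3] g 0.632 j [ 57.8  25.9 -12.7  -0.1 -52.   42.2]
[[-0.005, 0.173, -0.985], [-0.007, -0.985, -0.173], [-1.0, 0.006, 0.007]]
go [0.4429, 0.4029, 0.06] 190 turn [-0.1   0.52 -0.52] shift [ 0.0468 -0.0033 -0.0031]
```

View pics/s17.png

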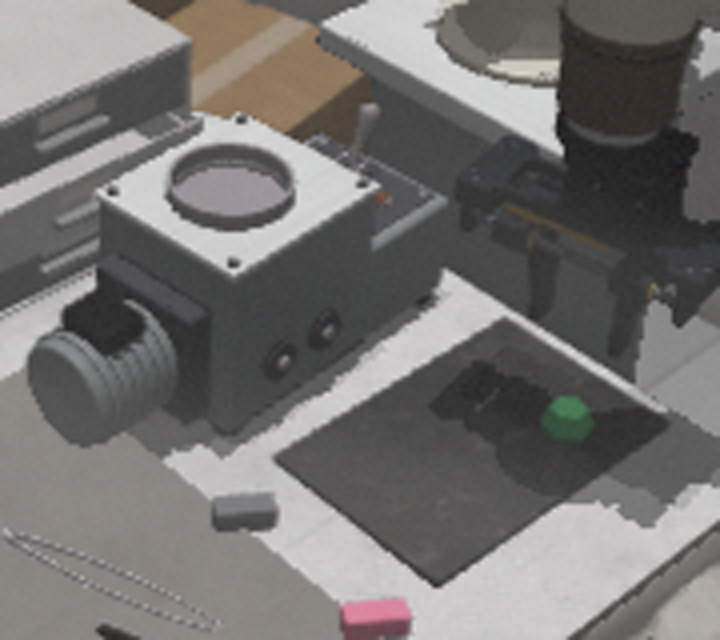

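Call:
move_arm(increments=[0,0.5,-0.5,0.02,-0.0033,-0.0031,0.055,0,0.5,-0.5,0.04,-0.0033,-0.0031,0.055,0,0.5,-0.5,0.055,-0.0033,-0.0031,0.055,0,0.5,-0.5,0.062,-0.0033,-0.0031,0.055,0,0.5,-0.5,0.062,-0.0033,-0.0031,0.055,0,0.5,-0.5,0.062,-0.0033,-0.0031,0.055])

```text
time_s: 25.9
tcp_pos: [0.4467, 0.4073, 0.0523]
ee_rot: [[0.009, 0.173, -0.985], [0.011, -0.985, -0.173], [-1.0, -0.01, -0.011]]
wrist_force: [0.3, -0.4, 0.1]
gripper_width: 0.634
```

```bash
python3 -c "
from h import *
st(); crop(r.capture('side'),370,230,450,300,9,'pics/s18.png');crop(r.capture('top'),205,215,255,260,12,'pics/t18.png');to([.4429,.4029,.0142],190)"
```

```text
t 25.9 tcp [0.4467 0.4073 0.0523] F [ 0.3 -0.4  0.1] g 0.634 j [ 57.7  29.9 -15.4   0.1 -43.9  42.1]
[[0.009, 0.173, -0.985], [0.011, -0.985, -0.173], [-1.0, -0.01, -0.011]]
go [0.4429, 0.4029, 0.0142] 190 turn [-0.04 -0.71  0.63] shift [0.0389 0.0045 0.0054]
```

View pics/s18.png

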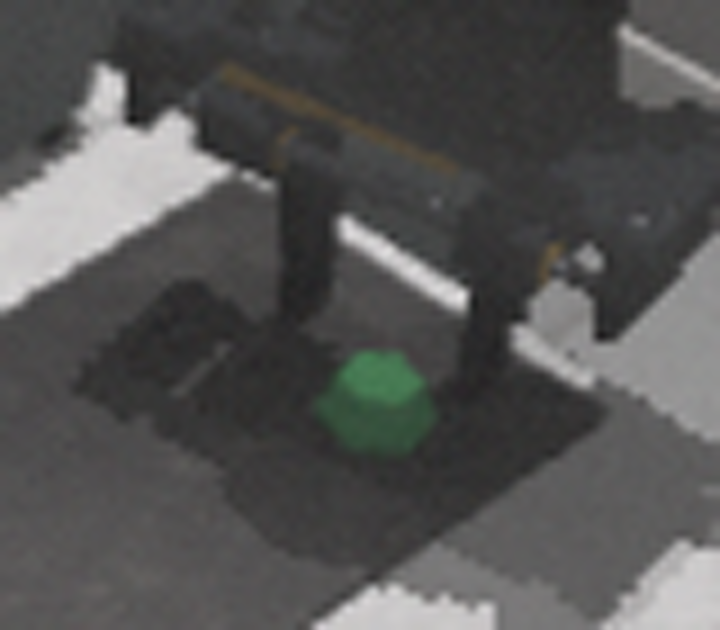

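Call:
move_arm(increments=[0,-0.6,0.6,0.012,0.0045,0.0052,0.055,0,-0.6,0.6,0.022,0.0045,0.0052,0.055,0,-0.6,0.6,0.03,0.0045,0.0052,0.055,0,-0.6,0.6,0.034,0.0045,0.0052,0.055,0,-0.6,0.6,0.036,0.0045,0.0052,0.055,0,-0.6,0.6,0.036,0.0045,0.0052,0.055,0,-0.6,0.6,0.036,0.0045,0.0052,0.055])

```text
time_s: 26.58
tcp_pos: [0.4423, 0.4022, 0.0155]
ee_rot: [[0.0, 0.173, -0.985], [-0.001, -0.985, -0.173], [-1.0, 0.001, 0.0]]
wrist_force: [0.9, -0.5, 1.1]
gripper_width: 0.633
```

```bash
python3 -c "
from h import *
st(); to([.4429,.4029,.0142],190)"
```

```text
t 26.58 tcp [0.4423 0.4022 0.0155] F [ 0.9 -0.5  1.1] g 0.633 j [ 57.8  32.6 -17.3   0.1 -40.2  42.1]
[[0.0, 0.173, -0.985], [-0.001, -0.985, -0.173], [-1.0, 0.001, 0.0]]
go [0.4429, 0.4029, 0.0142] 190 turn [-0.05  0.   -0.06] shift [ 0.0013 -0.0006 -0.0007]
```

Call:
move_arm(increments=[0,0,0,0.001,0,-0.0005,0.02,0,0,0,0.001,0,-0.0005,0.02,0,0,0,0.001,0,-0.0005,0.02,0,0,0,0.001,0,-0.0005,0.02,0,0,0,0.001,0,-0.0005,0.02,0,0,0,0.001,0,-0.0005,0.02,0,0,0,0.001,0,-0.0005,0.02])

```text
time_s: 27.17
tcp_pos: [0.4431, 0.4027, 0.015]
ee_rot: [[0.001, 0.173, -0.985], [0.0, -0.985, -0.173], [-1.0, 0.0, -0.001]]
wrist_force: [0.1, 1.6, 2.0]
gripper_width: 0.434
```

```bash
python3 -c "
from h import *
st(); crop(r.capture('side'),370,230,450,300,9,'pics/s19.png')"
```

```text
t 27.17 tcp [0.4431 0.4027 0.015 ] F [0.1 1.6 2. ] g 0.434 j [ 57.8  32.7 -17.2   0.1 -40.1  42.1]
[[0.001, 0.173, -0.985], [0.0, -0.985, -0.173], [-1.0, 0.0, -0.001]]
```

View pics/s19.png

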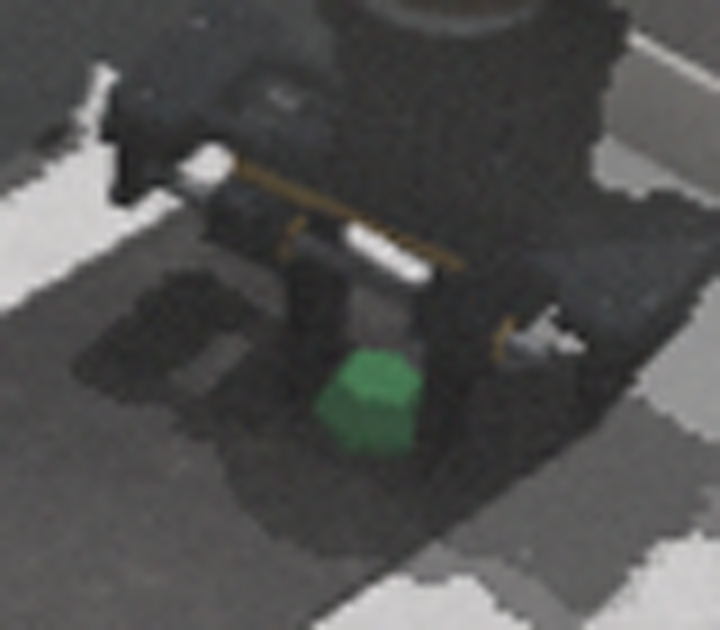

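Call:
move_arm(increments=[0,0,0,0,0,0,0.01,0,0,0,0,0,0,0.01,0,0,0,0,0,0,0.01,0,0,0,0,0,0,0.01,0,0,0,0,0,0,0.01,0,0,0,0,0,0,0.01])

```text
time_s: 27.72
tcp_pos: [0.4431, 0.4027, 0.015]
ee_rot: [[0.001, 0.173, -0.985], [0.0, -0.985, -0.173], [-1.0, 0.0, -0.001]]
wrist_force: [1.1, 2.1, 3.5]
gripper_width: 0.434
```

Call:
move_arm(increments=[0,0,0,-0.005,0,0,0.01,0,0,0,-0.01,0,0,0.01,0,0,0,-0.02,0,0,0.01,0,0,0,-0.03,0,0,0.01,0,0,0,-0.03,0,0,0.01])

```text
time_s: 28.13
tcp_pos: [0.4436, 0.4032, 0.0472]
ee_rot: [[0.003, 0.173, -0.985], [0.002, -0.985, -0.173], [-1.0, -0.001, -0.003]]
wrist_force: [-1.0, 1.2, 0.1]
gripper_width: 0.433
```

```bash
python3 -c "
from h import *
st(); crop(r.capture('side'),370,210,450,290,7,'pics/s20.png')"
```

```text
t 28.13 tcp [0.4436 0.4032 0.0472] F [-1.   1.2  0.1] g 0.433 j [ 57.8  30.1 -15.9   0.1 -43.8  42.1]
[[0.003, 0.173, -0.985], [0.002, -0.985, -0.173], [-1.0, -0.001, -0.003]]
```

View pics/s20.png

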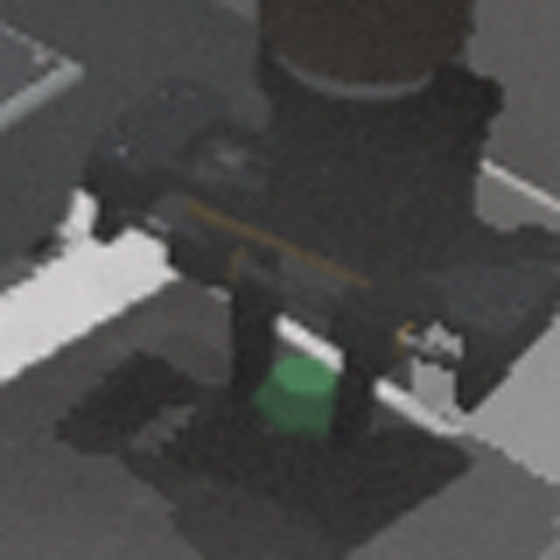

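The lump is lifted (opening 37.7 mm, slightly skew). I'll carry on up and across.

Call:
move_arm(increments=[0,0,0,-0.015,0,0,0.01,0,0,0,-0.04,0,0,0.01,0,0,0,-0.07,0,0,0.01,0,0,0,-0.1,0,0,0.01,0,0,0,-0.13,0,0,0.01,0,0,0,-0.16,0,0,0.01,0,0,0,-0.185,0,0,0.01,0,0,0,-0.2,0,0,0.01,0,0,0,-0.2,0,0,0.01,0,0,0,-0.2,0,0,0.01])

```text
time_s: 29.02
tcp_pos: [0.4425, 0.4023, 0.245]
ee_rot: [[-0.0, 0.172, -0.985], [0.0, -0.985, -0.172], [-1.0, -0.0, 0.0]]
wrist_force: [-0.0, -0.0, -0.7]
gripper_width: 0.433
```

```bash
python3 -c "
from h import *
st(); to(mill(-.004,0,.245),184.3)"
```

```text
t 29.02 tcp [0.4425 0.4023 0.245 ] F [-0.  -0.  -0.7] g 0.433 j [ 57.8  18.9  -2.2  -0.  -68.9  42.2]
[[-0.0, 0.172, -0.985], [0.0, -0.985, -0.172], [-1.0, -0.0, 0.0]]
go [np.float64(0.5750112594658995), np.float64(0.1717000850926947), 0.245] 184.3 turn [5.63 0.   0.01] shift [-1.00e-04  2.50e-01 -9.08e-02]
```

Call:
move_arm(increments=[0.5,0,0,0,0.012,-0.004,0.01,1,0,0,0,0.035,-0.012,0.01,2,0,0,0,0.062,-0.022,0.01,3,0,0,0,0.09,-0.032,0.01,4,0,0,0,0.118,-0.042,0.01,5,0,0,0,0.146,-0.052,0.01,5.6,0,0,0,0.174,-0.062,0.01,5.6,0,0,0,0.2,-0.072,0.01,5.6,0,0,0,0.225,-0.081,0.01,5.6,0,0,0,0.243,-0.088,0.01,5.6,0,0,0,0.25,-0.0908,0.01,5.6,0,0,0,0.25,-0.0908,0.01])

```text
time_s: 30.02
tcp_pos: [0.5753, 0.1696, 0.2429]
ee_rot: [[-0.003, 0.072, -0.997], [-0.003, -0.997, -0.072], [-1.0, 0.003, 0.004]]
wrist_force: [0.0, 1.5, 0.6]
gripper_width: 0.434
```

Call:
move_arm(increments=[0,0,0,0,0,0,0.01,0,0,0,0,0,0,0.01])

```text
time_s: 30.18
tcp_pos: [0.5747, 0.1723, 0.2442]
ee_rot: [[-0.001, 0.076, -0.997], [-0.001, -0.997, -0.076], [-1.0, 0.001, 0.001]]
wrist_force: [-0.3, -0.4, -0.1]
gripper_width: 0.43
```

```bash
python3 -c "
from h import *
st(); to(mill(-.004,0,.17),184.3); look('21')"
```

```text
t 30.18 tcp [0.5747 0.1723 0.2442] F [-0.3 -0.4 -0.1] g 0.43 j [ 32.2  19.1  -1.9   0.  -69.   62.2]
[[-0.001, 0.076, -0.997], [-0.001, -0.997, -0.076], [-1.0, 0.001, 0.001]]
go [np.float64(0.5750112594658995), np.float64(0.1717000850926947), 0.17] 184.3 turn [ 0.08  0.08 -0.08] shift [ 0.0742  0.0005 -0.0003]
```

View pics/s21.png

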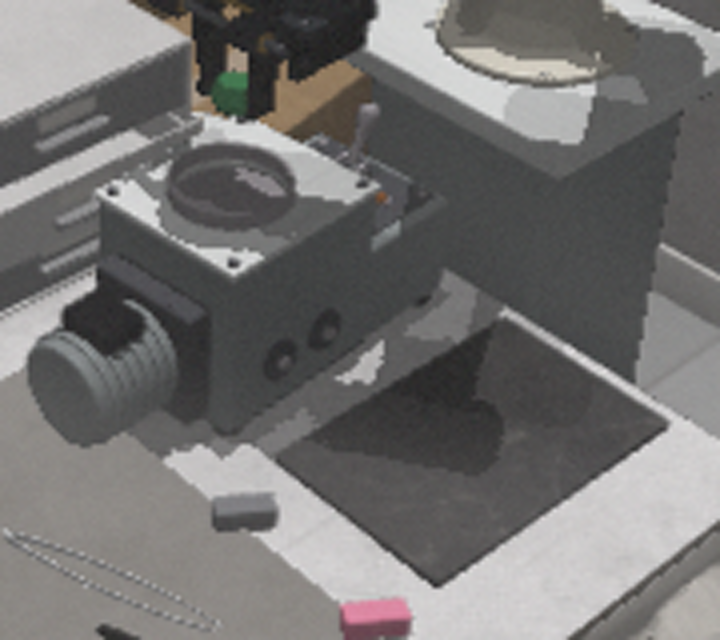

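Call:
move_arm(increments=[0,0,0,0.015,0,0,0.01,0,0,0,0.035,0,0,0.01,0,0,0,0.052,0,0,0.01,0,0,0,0.065,0,0,0.01,0,0,0,0.073,0,0,0.01,0,0,0,0.076,0,0,0.01,0,0,0,0.078,0,0,0.01,0,0,0,0.078,0,0,0.01,0,0,0,0.078,0,0,0.01])

```text
time_s: 31.03
tcp_pos: [0.5758, 0.1722, 0.1678]
ee_rot: [[0.002, 0.076, -0.997], [-0.0, -0.997, -0.076], [-1.0, 0.0, -0.002]]
wrist_force: [0.4, 0.7, -1.0]
gripper_width: 0.433
```

```bash
python3 -c "
from h import *
st(); to(mill(-.004,0,.164),184.3)"
```

```text
t 31.03 tcp [0.5758 0.1722 0.1678] F [ 0.4  0.7 -1. ] g 0.433 j [ 32.1  22.5  -8.3   0.1 -59.1  62.2]
[[0.002, 0.076, -0.997], [-0.0, -0.997, -0.076], [-1.0, 0.0, -0.002]]
go [np.float64(0.5750112594658995), np.float64(0.1717000850926947), 0.164] 184.3 turn [ 0.06 -0.09 -0.03] shift [0.0038 0.0004 0.0008]
```

Call:
move_arm(increments=[0,0,0,0.003,0,0.001,0.01,0,0,0,0.005,0,0.001,0.01,0,0,0,0.005,0,0.001,0.046,0,0,0,0.005,0,0.001,0.046,0,0,0,0.005,0,0.001,0.046,0,0,0,0.005,0,0.001,0.046,0,0,0,0.008,0,0.0,0.046,0,0,0,0.012,0,-0.002,0.046,0,0,0,0.018,0,-0.003,0.046,0,0,0,0.024,0,-0.003,0.046])

```text
time_s: 31.87
tcp_pos: [0.5798, 0.1721, 0.1437]
ee_rot: [[0.003, 0.076, -0.997], [-0.001, -0.997, -0.076], [-1.0, 0.001, -0.003]]
wrist_force: [1.0, -0.9, 7.0]
gripper_width: 0.528
```

```bash
python3 -c "
from h import *
st(); look('22')"
```

```text
t 31.87 tcp [0.5798 0.1721 0.1437] F [ 1.  -0.9  7. ] g 0.528 j [ 31.9  24.2  -9.6   0.2 -56.1  62.4]
[[0.003, 0.076, -0.997], [-0.001, -0.997, -0.076], [-1.0, 0.001, -0.003]]
```

View pics/s22.png

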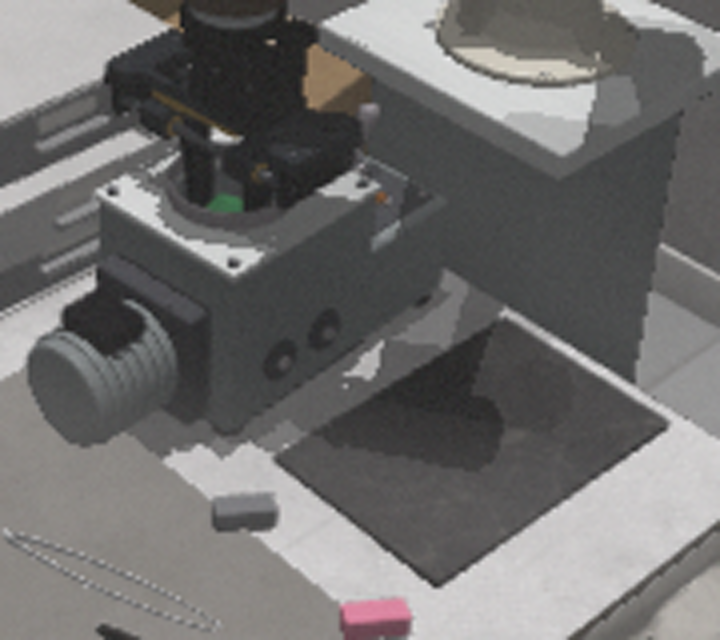

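The lump sits on the flap between the fingers (crop 228,205). I'll finish the press.

Call:
move_arm(increments=[0,0,0,0.006,0,0,0.046,0,0,0,0.012,0,0,0.046,0,0,0,0.018,0,0,0.046,0,0,0,0.024,0,0,0.046,0,0,0,0.0285,0,0,0.046,0,0,0,0.0285,0,0,0.046,0,0,0,0.0285,0,0,0.046,0,0,0,0.0285,0,0,0.046,0,0,0,0.0285,0,0,0.046,0,0,0,0.0285,0,0,0.046,0,0,0,0.0285,0,0,0.046])

```text
time_s: 32.88
tcp_pos: [0.5793, 0.1724, 0.1164]
ee_rot: [[0.003, 0.076, -0.997], [-0.0, -0.997, -0.076], [-1.0, 0.0, -0.003]]
wrist_force: [-2.1, -0.7, 11.6]
gripper_width: 0.532
```

Call:
move_arm(increments=[0,0,0,-0.02,0,0,0.046,0,0,0,-0.05,0,0,0.046,0,0,0,-0.085,0,0,0.046,0,0,0,-0.12,0,0,0.046,0,0,0,-0.145,0,0,0.046,0,0,0,-0.155,0,0,0.046,0,0,0,-0.155,0,0,0.046])

```text
time_s: 33.47
tcp_pos: [0.5797, 0.1728, 0.2718]
ee_rot: [[0.005, 0.076, -0.997], [0.002, -0.997, -0.076], [-1.0, -0.002, -0.006]]
wrist_force: [0.3, 0.3, -0.0]
gripper_width: 0.528
```

```bash
python3 -c "
from h import *
st(); look('23'); to([.4149,-.0595,.25],184.3)"
```

```text
t 33.47 tcp [0.5797 0.1728 0.2718] F [ 0.3  0.3 -0. ] g 0.528 j [ 32.   18.5   1.1   0.1 -72.3  62.4]
[[0.005, 0.076, -0.997], [0.002, -0.997, -0.076], [-1.0, -0.002, -0.006]]
go [0.4149, -0.0595, 0.25] 184.3 turn [ 0.02  0.14 -0.06] shift [0.0182 0.2187 0.1798]
```

View pics/s23.png

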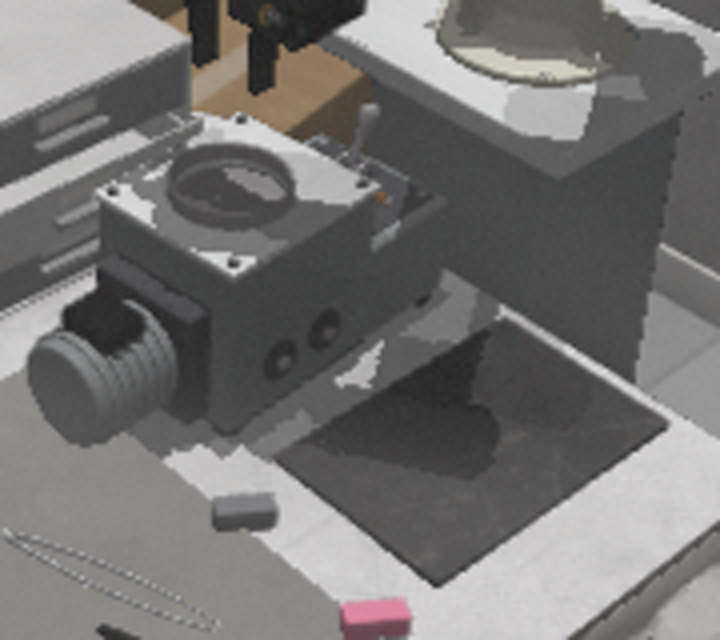

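View pics/t23.png

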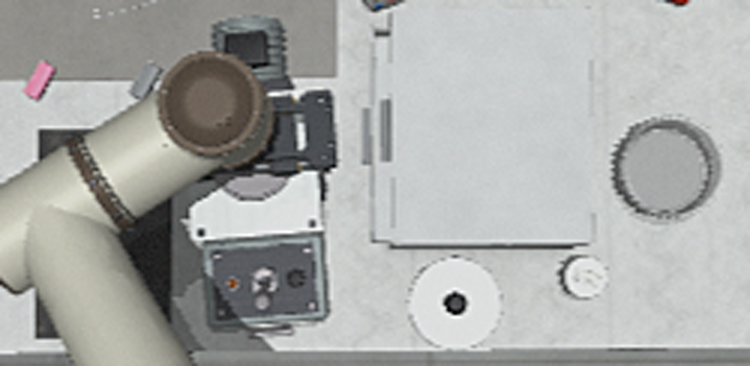

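Call:
move_arm(increments=[0,0,0,0,0.02,0.016,0.055,0,0,0,0,0.05,0.04,0.055,0,0,0,0,0.075,0.06,0.055,0,0,0,0,0.1,0.08,0.055,0,0,0,0,0.125,0.1,0.055,0,0,0,0,0.15,0.12,0.055,0,0,0,0,0.175,0.14,0.055,0,0,0,0,0.2,0.16,0.055,0,0,0,0,0.215,0.175,0.055,0,0,0,0,0.2187,0.1798,0.055,0,0,0,0,0.2187,0.1798,0.055,0,0,0,0,0.2187,0.1798,0.055])

```text
time_s: 34.57
tcp_pos: [0.4155, -0.0595, 0.2685]
ee_rot: [[-0.002, 0.075, -0.997], [-0.001, -0.997, -0.075], [-1.0, 0.001, 0.002]]
wrist_force: [0.7, -0.8, -0.0]
gripper_width: 0.633
```

```bash
python3 -c "
from h import *
st(); a,b=look('24'); to([.4149,-.0595,.0268],184.3); crop(b,230,100,390,260,4,'pics/s24b.png'); pieces(a)"
```

```text
t 34.57 tcp [ 0.4155 -0.0595  0.2685] F [ 0.7 -0.8 -0. ] g 0.633 j [ 14.3  -0.2 -22.3   0.  -68.   80. ]
[[-0.002, 0.075, -0.997], [-0.001, -0.997, -0.075], [-1.0, 0.001, 0.002]]
go [0.4149, -0.0595, 0.0268] 184.3 turn [ 0.09  0.07 -0.07] shift [2.421e-01 2.000e-04 1.000e-03]
```

View pics/t24.png

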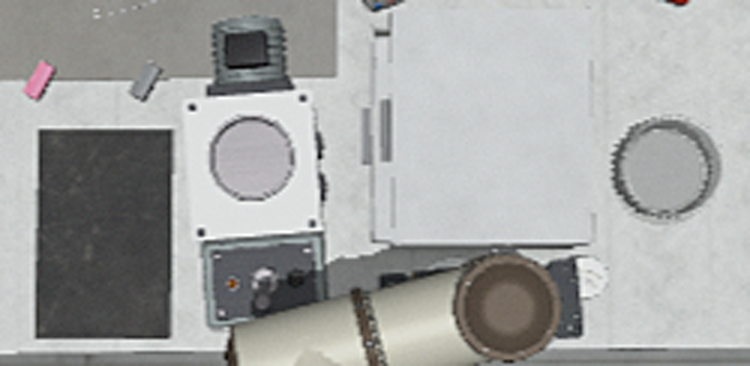

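View pics/s24b.png

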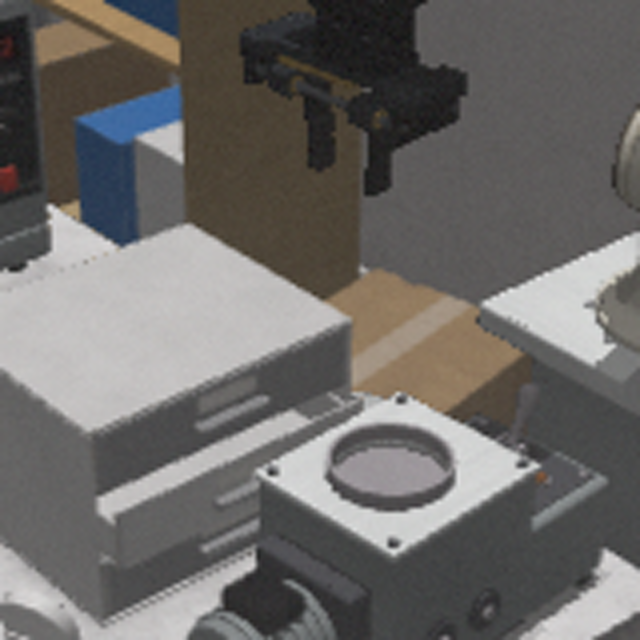

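The pad is empty, the flap is shut, and the cover knob shows at t23 crop (456,303). I'll check its position before descending.

```bash
python3 -c "
from h import *
print(bp('top',((456+.5)/3-.5+205,(302.5+.5)/3-.5+140),.04), bp('top',((455.5+.5)/3-.5+205,(303+.5)/3-.5+140),.016))"
```

```text
[[ 0.41661769 -0.06090816  0.04      ]] [[ 0.41585356 -0.06198458  0.016     ]]
```

Call:
move_arm(increments=[0,0,0,0.03,0,0.001,0.055,0,0,0,0.07,0,0.001,0.055,0,0,0,0.11,0,0.001,0.055,0,0,0,0.14,0,0.001,0.05,0,0,0,0.17,0,0.001,0.05,0,0,0,0.185,0,0.001,0.05,0,0,0,0.19,0,0.001,0.05,0,0,0,0.19,0,0.001,0.05,0,0,0,0.19,0,0.001,0.05])

```text
time_s: 35.42
tcp_pos: [0.4157, -0.0593, 0.08]
ee_rot: [[0.001, 0.077, -0.997], [-0.001, -0.997, -0.077], [-1.0, 0.001, -0.001]]
wrist_force: [-0.2, 0.0, -0.4]
gripper_width: 0.576
```

```bash
python3 -c "
from h import *
st(); to([.4149,-.0595,.0268],184.3)"
```

```text
t 35.42 tcp [ 0.4157 -0.0593  0.08  ] F [-0.2  0.  -0.4] g 0.576 j [ 14.3  13.1 -38.9   0.1 -37.9  80. ]
[[0.001, 0.077, -0.997], [-0.001, -0.997, -0.077], [-1.0, 0.001, -0.001]]
go [0.4149, -0.0595, 0.0268] 184.3 turn [ 0.11 -0.04 -0.07] shift [0.0532 0.     0.0009]
```

Call:
move_arm(increments=[0,0,0,0.02,0,0.0003,0.05,0,0,0,0.035,0,0.0003,0.05,0,0,0,0.045,0,0.0003,0.05,0,0,0,0.05,0,0.0003,0.05,0,0,0,0.052,0,0.0003,0.05,0,0,0,0.052,0,0.0003,0.05,0,0,0,0.052,0,0.0003,0.01,0,0,0,0.052,0,0.0003,0.01,0,0,0,0.052,0,0.0003,0.01,0,0,0,0.052,0,0.0003,0.01,0,0,0,0.052,0,0.0003,0.01,0,0,0,0.052,0,0.0003,0.01])

```text
time_s: 36.42
tcp_pos: [0.4145, -0.0599, 0.028]
ee_rot: [[0.001, 0.076, -0.997], [-0.001, -0.997, -0.076], [-1.0, 0.001, -0.001]]
wrist_force: [-0.4, 0.4, 4.0]
gripper_width: 0.288
```

Call:
move_arm(increments=[0,0,0,0,0,0,0.01,0,0,0,0,0,0,0.01])

```text
time_s: 36.58
tcp_pos: [0.4146, -0.0599, 0.028]
ee_rot: [[0.001, 0.076, -0.997], [-0.001, -0.997, -0.076], [-1.0, 0.001, -0.0]]
wrist_force: [-1.6, 1.4, 6.1]
gripper_width: 0.295
```

Call:
move_arm(increments=[0,0,0,-0.008,0,0,0.01,0,0,0,-0.025,0,0,0.01,0,0,0,-0.05,0,0,0.01,0,0,0,-0.08,0,0,0.01,0,0,0,-0.11,0,0,0.01,0,0,0,-0.145,0,0,0.01,0,0,0,-0.18,0,0,0.01,0,0,0,-0.215,0,0,0.01,0,0,0,-0.235,0,0,0.01,0,0,0,-0.245,0,0,0.01,0,0,0,-0.245,0,0,0.01])

```text
time_s: 37.5
tcp_pos: [0.415, -0.0596, 0.2753]
ee_rot: [[0.005, 0.076, -0.997], [0.0, -0.997, -0.076], [-1.0, 0.0, -0.005]]
wrist_force: [-0.2, -0.4, -1.8]
gripper_width: 0.29
```

```bash
python3 -c "
from h import *
st(); to([.5785,.1714,.275],184.3)"
```

```text
t 37.5 tcp [ 0.415  -0.0596  0.2753] F [-0.2 -0.4 -1.8] g 0.29 j [ 14.3  -0.8 -21.9   0.1 -68.6  80. ]
[[0.005, 0.076, -0.997], [0.0, -0.997, -0.076], [-1.0, 0.0, -0.005]]
go [0.5785, 0.1714, 0.275] 184.3 turn [ 0.04 -0.31 -0.02] shift [ 0.0012 -0.2179 -0.1805]
```

Call:
move_arm(increments=[0,0,0,0,-0.008,-0.007,0.01,0,0,0,0,-0.025,-0.02,0.01,0,0,0,0,-0.05,-0.041,0.01,0,0,0,0,-0.075,-0.062,0.01,0,0,0,0,-0.1,-0.083,0.01,0,0,0,0,-0.125,-0.104,0.01,0,0,0,0,-0.15,-0.124,0.01,0,0,0,0,-0.175,-0.145,0.01,0,0,0,0,-0.195,-0.162,0.01,0,0,0,0,-0.21,-0.174,0.01,0,0,0,0,-0.218,-0.1805,0.01,0,0,0,0,-0.218,-0.1805,0.01])

```text
time_s: 38.5
tcp_pos: [0.578, 0.1731, 0.2693]
ee_rot: [[-0.004, 0.077, -0.997], [-0.003, -0.997, -0.077], [-1.0, 0.003, 0.004]]
wrist_force: [0.3, -0.2, -1.0]
gripper_width: 0.294
```

Call:
move_arm(increments=[0,0,0,0,0,0,0.01,0,0,0,0.02,0,0,0.01,0,0,0,0.04,0,0,0.01,0,0,0,0.05,0,0,0.01,0,0,0,0.05,0,0,0.01,0,0,0,0.05,0,0,0.01])

```text
time_s: 39.0
tcp_pos: [0.5775, 0.1705, 0.2226]
ee_rot: [[-0.0, 0.075, -0.997], [-0.002, -0.997, -0.075], [-1.0, 0.002, 0.001]]
wrist_force: [-0.0, -0.2, -0.5]
gripper_width: 0.288
```

```bash
python3 -c "
from h import *
st(); to([.5785,.1714,.19],184.3); crop(r.capture('side'),280,150,380,250,7,'pics/s25.png');crop(r.capture('top'),255,160,325,250,7,'pics/t25.png')"
```

```text
t 39.0 tcp [0.5775 0.1705 0.2226] F [-0.  -0.2 -0.5] g 0.288 j [ 31.9  20.2  -3.6   0.1 -66.3  62.4]
[[-0.0, 0.075, -0.997], [-0.002, -0.997, -0.075], [-1.0, 0.002, 0.001]]
go [0.5785, 0.1714, 0.19] 184.3 turn [ 0.02  0.03 -0.11] shift [ 0.0326 -0.0009 -0.0011]
```

View pics/s25.png

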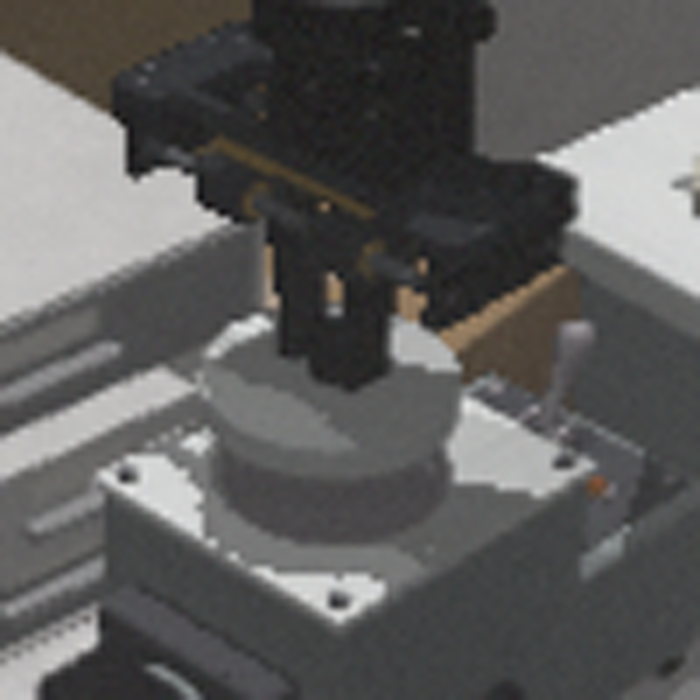

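The cover is level and centred over the collar. I'll lower it gently.

Call:
move_arm(increments=[0,0,0,0.008,-0.0008,-0.0008,0.01,0,0,0,0.014,-0.0008,-0.0008,0.01,0,0,0,0.018,-0.0008,-0.0008,0.01,0,0,0,0.021,-0.0008,-0.0008,0.01,0,0,0,0.024,-0.0008,-0.0008,0.01,0,0,0,0.027,-0.0008,-0.0008,0.01,0,0,0,0.029,-0.0008,-0.0008,0.01,0,0,0,0.029,-0.0008,-0.0008,0.01,0,0,0,0.029,-0.0008,-0.0008,0.01])

```text
time_s: 39.85
tcp_pos: [0.5786, 0.1721, 0.1934]
ee_rot: [[0.0, 0.076, -0.997], [-0.001, -0.997, -0.076], [-1.0, 0.001, 0.0]]
wrist_force: [-0.6, -0.9, -2.4]
gripper_width: 0.293
```

Call:
move_arm(increments=[0,0,0,0.001,0,0,0.01,0,0,0,0.002,0,0,0.01,0,0,0,0.003,0,0,0.01,0,0,0,0.0035,0,0,0.01,0,0,0,0.0035,0,0,0.01])

```text
time_s: 40.27
tcp_pos: [0.5786, 0.1721, 0.1901]
ee_rot: [[0.0, 0.076, -0.997], [-0.001, -0.997, -0.076], [-1.0, 0.001, -0.0]]
wrist_force: [-0.7, -0.1, -1.4]
gripper_width: 0.291
```

Call:
move_arm(increments=[0,0,0,0.001,0,0,0.01,0,0,0,0.0015,0,0,0.01,0,0,0,0.0015,0,0,0.01,0,0,0,0.0015,0,0,0.01])

```text
time_s: 40.6
tcp_pos: [0.5786, 0.1722, 0.19]
ee_rot: [[0.001, 0.076, -0.997], [-0.001, -0.997, -0.076], [-1.0, 0.001, -0.001]]
wrist_force: [-2.9, -0.5, 5.2]
gripper_width: 0.291
```

Contact came at the predicted seated height. I'll release and back off.

Call:
move_arm(increments=[0,0,0,-0.001,0,0,0.045,0,0,0,-0.001,0,0,0.045,0,0,0,-0.001,0,0,0.045,0,0,0,-0.001,0,0,0.045,0,0,0,-0.001,0,0,0.045,0,0,0,-0.02,0,0,0.045,0,0,0,-0.05,0,0,0.045,0,0,0,-0.08,0,0,0.045,0,0,0,-0.09,0,0,0.045,0,0,0,-0.09,0,0,0.045])

```text
time_s: 41.43
tcp_pos: [0.5801, 0.1728, 0.282]
ee_rot: [[0.007, 0.076, -0.997], [0.002, -0.997, -0.076], [-1.0, -0.002, -0.007]]
wrist_force: [-0.2, 0.2, -0.6]
gripper_width: 0.516
```

```bash
python3 -c "
from h import *
st(); to([.4212,.1600,.22],184.3); crop(r.capture('side'),280,150,380,250,7,'pics/s26.png')"
```

```text
t 41.43 tcp [0.5801 0.1728 0.282 ] F [-0.2  0.2 -0.6] g 0.516 j [ 32.   18.2   2.1   0.1 -73.5  62.4]
[[0.007, 0.076, -0.997], [0.002, -0.997, -0.076], [-1.0, -0.002, -0.007]]
go [0.4212, 0.16, 0.22] 184.3 turn [ 0.05 -0.4   0.09] shift [0.0609 0.0008 0.1598]
```

View pics/s26.png

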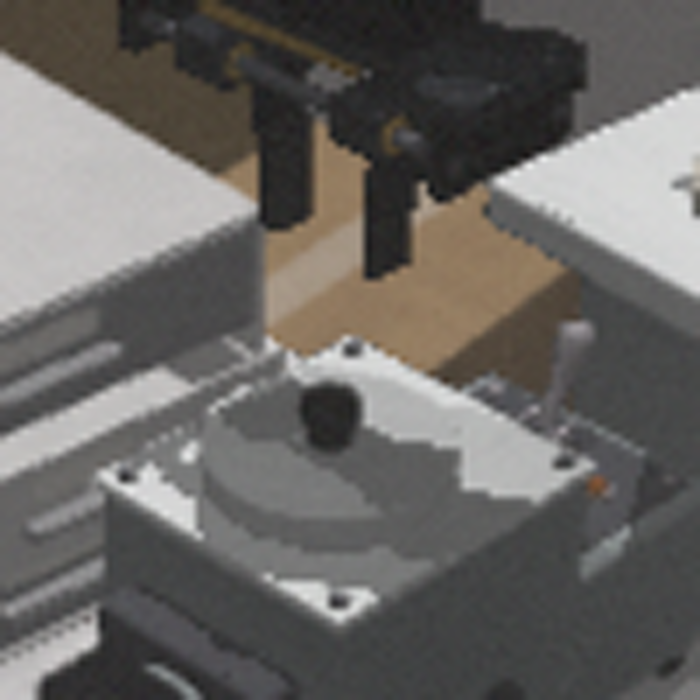

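The cover is seated flat. Next is the toggle.

Call:
move_arm(increments=[0,-0.3,0,0,0.0008,0.02,0.045,0,-0.3,0,0,0.0008,0.05,0.045,0,-0.3,0,0,0.0008,0.08,0.045,0,-0.3,0,0,0.0008,0.11,0.045,0,-0.3,0,0.01,0.0008,0.135,0.045,0,-0.3,0,0.03,0.0008,0.152,0.045,0,-0.3,0,0.05,0.0008,0.159,0.045,0,-0.3,0,0.06,0.0008,0.16,0.045,0,-0.3,0,0.06,0.0008,0.16,0.045,0,-0.3,0,0.06,0.0008,0.16,0.045])

```text
time_s: 42.32
tcp_pos: [0.4184, 0.1587, 0.2171]
ee_rot: [[-0.008, 0.076, -0.997], [-0.004, -0.997, -0.076], [-1.0, 0.003, 0.008]]
wrist_force: [-0.3, -0.0, 0.5]
gripper_width: 0.519
```

```bash
python3 -c "
from h import *
st(); to([.4212,.1600,.1455],184.3); a=r.capture('side');crop(a,300,140,420,250,6,'pics/s27.png'); print(proj('side',[mill(-.1582,0,.1565),mill(-.136,0,.104)]))"
```

```text
t 42.32 tcp [0.4184 0.1587 0.2171] F [-0.3 -0.   0.5] g 0.519 j [ 41.6   5.4 -24.   -0.2 -61.1  52.8]
[[-0.008, 0.076, -0.997], [-0.004, -0.997, -0.076], [-1.0, 0.003, 0.008]]
go [0.4212, 0.16, 0.1455] 184.3 turn [ 0.05  0.45 -0.17] shift [ 0.0716 -0.0013 -0.0034]
[[360.86376521 197.91220853]
 [355.36994094 214.35369641]]
```

View pics/s27.png

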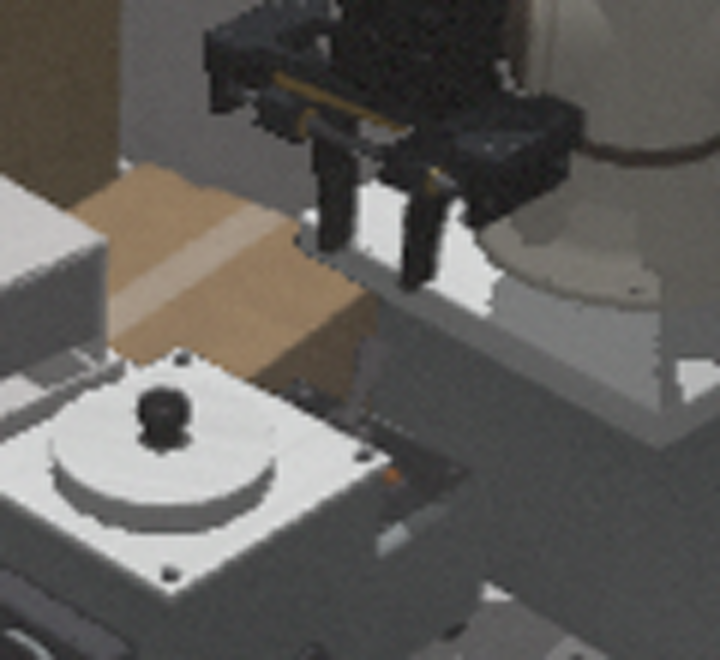

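The cover sits squarely in view, at crop (163,470). I'll lower around the bat head.

Call:
move_arm(increments=[0,0.2,0,0.015,-0.0005,-0.002,0.045,0,0.2,0,0.03,-0.0005,-0.002,0.045,0,0.2,0,0.04,-0.0005,-0.002,0.045,0,0.2,0,0.04,-0.0005,-0.002,0.045,0,0.2,0,0.04,-0.0005,-0.002,0.045])

```text
time_s: 42.78
tcp_pos: [0.4213, 0.16, 0.1786]
ee_rot: [[-0.002, 0.076, -0.997], [-0.002, -0.997, -0.076], [-1.0, 0.001, 0.002]]
wrist_force: [0.0, 0.2, -0.0]
gripper_width: 0.52
```

```bash
python3 -c "
from h import *
st(); to([.4212,.1600,.1465],184.3);"
```

```text
t 42.78 tcp [0.4213 0.16   0.1786] F [ 0.   0.2 -0. ] g 0.52 j [ 41.6   7.9 -27.3   0.  -54.9  52.8]
[[-0.002, 0.076, -0.997], [-0.002, -0.997, -0.076], [-1.0, 0.001, 0.002]]
go [0.4212, 0.16, 0.1465] 184.3 turn [ 0.03  0.1  -0.08] shift [ 0.0321 -0.0001  0.0001]
```

Call:
move_arm(increments=[0,0,0,0.01,0,0,0.045,0,0,0,0.02,0,0,0.045,0,0,0,0.028,0,0,0.045,0,0,0,0.032,0,0,0.045,0,0,0,0.032,0,0,0.045,0,0,0,0.032,0,0,0.045])

```text
time_s: 43.28
tcp_pos: [0.4211, 0.16, 0.1468]
ee_rot: [[-0.001, 0.076, -0.997], [-0.001, -0.997, -0.076], [-1.0, 0.001, 0.001]]
wrist_force: [0.7, 0.4, -1.0]
gripper_width: 0.518
```

```bash
python3 -c "
from h import *
st(); to([.4212,.1600,.1455],184.3); crop(r.capture('side'),320,170,400,240,9,'pics/s28.png')"
```

```text
t 43.28 tcp [0.4211 0.16   0.1468] F [ 0.7  0.4 -1. ] g 0.518 j [ 41.6  10.1 -30.    0.  -50.   52.8]
[[-0.001, 0.076, -0.997], [-0.001, -0.997, -0.076], [-1.0, 0.001, 0.001]]
go [0.4212, 0.16, 0.1455] 184.3 turn [ 0.05  0.06 -0.05] shift [ 0.0013  0.     -0.0001]
```

View pics/s28.png

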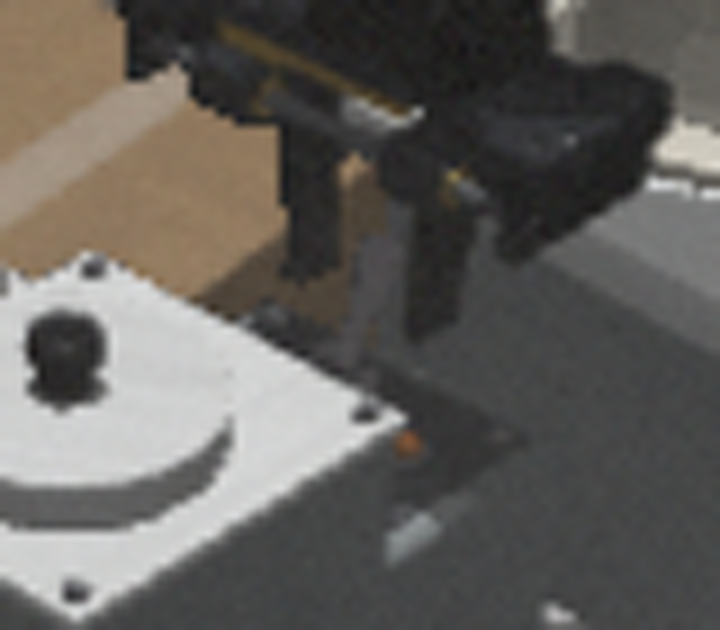

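Call:
move_arm(increments=[0,0,0,0.001,0,0,0.03,0,0,0,0.001,0,0,0.005,0,0,0,0.001,0,0,0.005,0,0,0,0.001,0,0,0.005,0,0,0,0.001,0,0,0.005,0,0,0,0.001,0,0,0.005,0,0,0,0.001,0,0,0.005,0,0,0,0.001,0,0,0.005])

```text
time_s: 44.0
tcp_pos: [0.4218, 0.162, 0.1461]
ee_rot: [[0.002, 0.076, -0.997], [0.003, -0.997, -0.076], [-1.0, -0.003, -0.002]]
wrist_force: [-1.1, 6.2, 1.1]
gripper_width: 0.183
```

```bash
python3 -c "
from h import *
st(); crop(r.capture('side'),320,170,400,240,9,'pics/s29.png')"
```

```text
t 44.0 tcp [0.4218 0.162  0.1461] F [-1.1  6.2  1.1] g 0.183 j [ 41.7  10.1 -30.   -0.1 -49.7  52.8]
[[0.002, 0.076, -0.997], [0.003, -0.997, -0.076], [-1.0, -0.003, -0.002]]
```

View pics/s29.png

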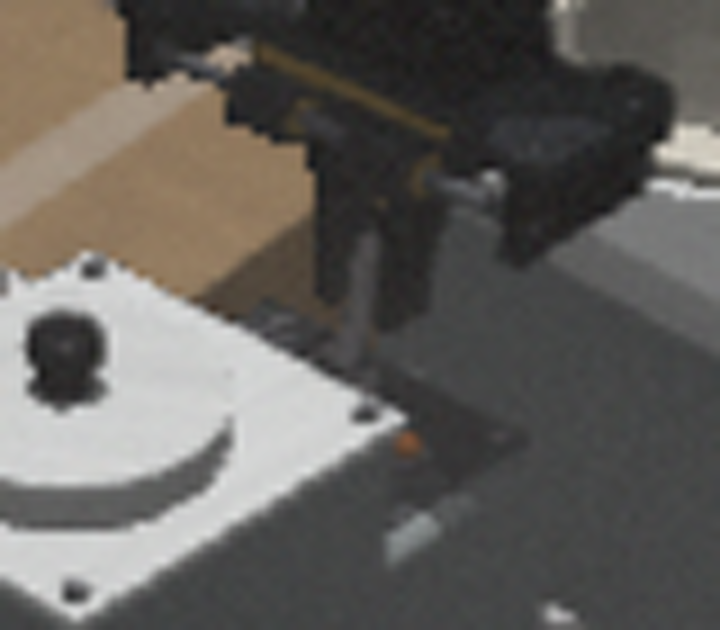

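The head is gripped (15.9 mm; round parts read about 2 mm under) and it stands about 2 mm off in y, so I'll correct for that. Now I'll pull outward along the bat.

Call:
move_arm(increments=[0,0,0,0,-0.002,0,0.005,0,0,0,-0.002,-0.002,0.0008,0.005,0,0,0,-0.004,-0.002,0.0016,0.005,0,0,0,-0.0064,-0.002,0.0027,0.005,0,0,0,-0.0064,-0.002,0.0027,0.005,0,0,0,-0.0064,-0.002,0.0027,0.005])

```text
time_s: 44.55
tcp_pos: [0.4181, 0.1619, 0.1517]
ee_rot: [[-0.001, 0.076, -0.997], [-0.0, -0.997, -0.076], [-1.0, 0.0, 0.001]]
wrist_force: [3.9, 4.0, -6.1]
gripper_width: 0.181
```

```bash
python3 -c "
from h import *
st()"
```

```text
t 44.55 tcp [0.4181 0.1619 0.1517] F [ 3.9  4.  -6.1] g 0.181 j [ 42.    9.5 -29.9  -0.  -50.7  52.3]
[[-0.001, 0.076, -0.997], [-0.0, -0.997, -0.076], [-1.0, 0.0, 0.001]]
```

Pulled about 6.6 mm, and the 7.2 N reaction along the bat agrees with the spring. Now I'll swing the first half of the arc.

Call:
move_arm(increments=[0,0,0,-0.0008,0,-0.002,0.005,0,0,0,-0.0016,0,-0.004,0.005,0,0,0,-0.0022,0,-0.006,0.005,0,0,0,-0.0028,0,-0.008,0.005,0,0,0,-0.0034,0,-0.0101,0.005,0,0,0,-0.0038,0,-0.0122,0.005,0,0,0,-0.0042,0,-0.0143,0.005,0,0,0,-0.0045,0,-0.0164,0.005,0,0,0,-0.0048,0,-0.0185,0.005,0,0,0,-0.005,0,-0.0217,0.005,0,0,0,-0.0051,0,-0.0249,0.005,0,0,0,-0.0051,0,-0.0249,0.005])

```text
time_s: 45.55
tcp_pos: [0.4424, 0.1635, 0.1568]
ee_rot: [[-0.003, 0.075, -0.997], [-0.001, -0.997, -0.075], [-1.0, 0.001, 0.003]]
wrist_force: [-0.9, 3.7, -2.9]
gripper_width: 0.178
```

```bash
python3 -c "
from h import *
st()"
```

```text
t 45.55 tcp [0.4424 0.1635 0.1568] F [-0.9  3.7 -2.9] g 0.178 j [ 40.1  11.4 -26.4  -0.1 -52.3  54.3]
[[-0.003, 0.075, -0.997], [-0.001, -0.997, -0.075], [-1.0, 0.001, 0.003]]
```

The downward force fell to 2.9 N, below the spring's value. I'll check whether the bat is still gripped.

```bash
python3 -c "
from h import *
st(); crop(r.capture('side'),320,170,400,240,9,'pics/s30.png'); crop(r.capture('top'),270,200,320,260,9,'pics/t30.png'); st()"
```

```text
t 45.55 tcp [0.4424 0.1635 0.1568] F [-0.9  3.7 -2.9] g 0.178 j [ 40.1  11.4 -26.4  -0.1 -52.3  54.3]
[[-0.003, 0.075, -0.997], [-0.001, -0.997, -0.075], [-1.0, 0.001, 0.003]]
t 45.65 tcp [0.4424 0.1635 0.1568] F [-1.5  4.4 -2.6] g 0.182 j [ 40.1  11.4 -26.5  -0.1 -52.3  54.3]
[[-0.003, 0.075, -0.997], [-0.001, -0.997, -0.075], [-1.0, 0.001, 0.003]]
```

View pics/s30.png

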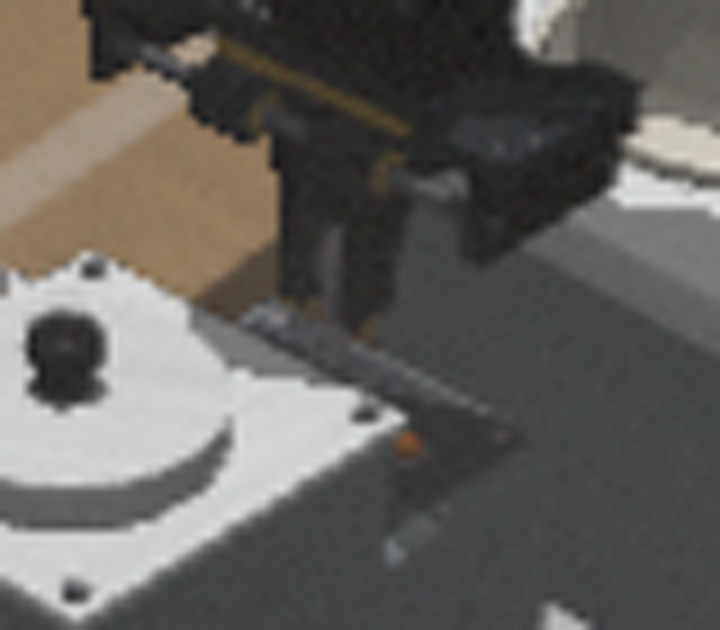

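The bat stands upright between the pads, the side force is low and the height matches a pull of about 7 mm. I'll add 1 mm of pull and move on a little, checking the force.

Call:
move_arm(increments=[0,0,0,-0.001,0,0,0.005,0,0,0,-0.0009,0,-0.0016,0.005,0,0,0,-0.0009,0,-0.0032,0.005,0,0,0,-0.0008,0,-0.005,0.005,0,0,0,-0.0007,0,-0.0065,0.005,0,0,0,-0.0007,0,-0.0065,0.005])

```text
time_s: 46.15
tcp_pos: [0.4482, 0.1639, 0.1572]
ee_rot: [[-0.004, 0.075, -0.997], [-0.002, -0.997, -0.075], [-1.0, 0.001, 0.004]]
wrist_force: [-2.6, 4.3, -3.1]
gripper_width: 0.18
```

```bash
python3 -c "
from h import *
st()"
```

```text
t 46.15 tcp [0.4482 0.1639 0.1572] F [-2.6  4.3 -3.1] g 0.18 j [ 39.6  12.  -25.6  -0.1 -52.6  54.8]
[[-0.004, 0.075, -0.997], [-0.002, -0.997, -0.075], [-1.0, 0.001, 0.004]]
```

Call:
move_arm(increments=[0,0,0,0.0002,0,-0.0016,0.005,0,0,0,0.0004,0,-0.0032,0.005,0,0,0,0.001,0,-0.0064,0.005,0,0,0,0.0017,0,-0.0096,0.005,0,0,0,0.0026,0,-0.0127,0.005,0,0,0,0.0026,0,-0.0127,0.005])

```text
time_s: 46.65
tcp_pos: [0.461, 0.1648, 0.1544]
ee_rot: [[-0.004, 0.075, -0.997], [-0.002, -0.997, -0.075], [-1.0, 0.001, 0.004]]
wrist_force: [-2.0, 5.0, -3.1]
gripper_width: 0.182
```

```bash
python3 -c "
from h import *
st(); crop(r.capture('side'),320,170,400,240,9,'pics/s31.png')"
```

```text
t 46.65 tcp [0.461  0.1648 0.1544] F [-2.   5.  -3.1] g 0.182 j [ 38.7  13.3 -24.3  -0.1 -52.7  55.7]
[[-0.004, 0.075, -0.997], [-0.002, -0.997, -0.075], [-1.0, 0.001, 0.004]]
```

View pics/s31.png

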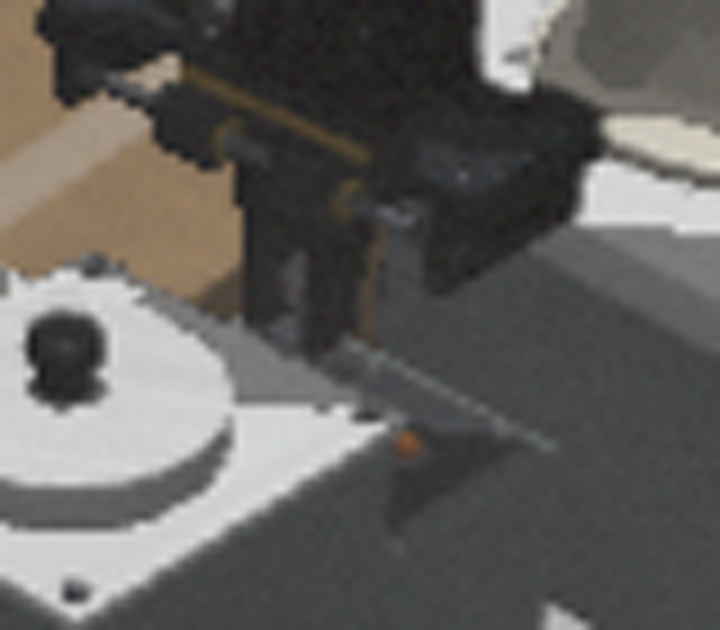

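The bat is still in the pads, leaning away. I'll finish the swing with a slight overrun and let it draw in.

Call:
move_arm(increments=[0,0,0,0.0005,0,-0.0016,0.005,0,0,0,0.001,0,-0.0031,0.005,0,0,0,0.0022,0,-0.0061,0.005,0,0,0,0.003,0,-0.0079,0.005,0,0,0,0.003,0,-0.0079,0.005,0,0,0,0.003,0,-0.0079,0.005])

```text
time_s: 47.2
tcp_pos: [0.4676, 0.1652, 0.1506]
ee_rot: [[-0.007, 0.075, -0.997], [-0.002, -0.997, -0.075], [-1.0, 0.002, 0.007]]
wrist_force: [-3.2, 6.4, -4.6]
gripper_width: 0.179
```

```bash
python3 -c "
from h import *
st(); print(mill(-.136+.0222,0,.1565-.011),mill(-.136+.0249,0,.1629-.011))"
```

```text
t 47.2 tcp [0.4676 0.1652 0.1506] F [-3.2  6.4 -4.6] g 0.179 j [ 38.2  14.2 -23.6  -0.2 -52.5  56.2]
[[-0.007, 0.075, -0.997], [-0.002, -0.997, -0.075], [-1.0, 0.002, 0.007]]
[np.float64(0.46552033180484176), np.float64(0.1634674208871639), 0.1455] [np.float64(0.4682127316653596), np.float64(0.16366986344959497), 0.15189999999999998]
```

Call:
move_arm(increments=[0,0,0,0,0,-0.001,0.005,0,0,0,0.002,0,-0.001,0.005,0,0,0,0.004,0,0,0.005,0,0,0,0.0055,0,0.001,0.005,0,0,0,0.0055,0,0.001,0.005,0,0,0,0.0055,0,0.001,0.005])

```text
time_s: 47.7
tcp_pos: [0.4669, 0.1652, 0.1462]
ee_rot: [[-0.005, 0.075, -0.997], [-0.002, -0.997, -0.075], [-1.0, 0.002, 0.006]]
wrist_force: [-5.1, 5.6, -0.6]
gripper_width: 0.181
```

Call:
move_arm(increments=[0,0,0,0,0,0,0.045,0,0,0,0,0,0,0.045,0,0,0,0,0,0,0.045,0,0,0,0,0,0,0.045,0,0,0,0,0,0,0.045,0,0,0,0,0,0,0.045,0,0,0,-0.02,0,0,0.045,0,0,0,-0.05,0,0,0.045,0,0,0,-0.08,0,0,0.045,0,0,0,-0.1,0,0,0.045,0,0,0,-0.1,0,0,0.045])

```text
time_s: 48.62
tcp_pos: [0.4714, 0.1665, 0.2516]
ee_rot: [[0.007, 0.076, -0.997], [0.003, -0.997, -0.076], [-1.0, -0.003, -0.008]]
wrist_force: [0.7, 0.1, 0.2]
gripper_width: 0.515
```

```bash
python3 -c "
from h import *
st(); crop(r.capture('side'),300,150,400,240,7,'pics/s32.png'); print(proj('side',[mill(-.1138,0,.1565),mill(-.136,0,.104)]), 'crop',[(p-[300,150]+.5)*7 for p in proj('side',[mill(-.1138,0,.1565),mill(-.1118,0,.161)])]); to([.40,-.15,.3],184.3)"
```

```text
t 48.62 tcp [0.4714 0.1665 0.2516] F [0.7 0.1 0.2] g 0.515 j [ 38.2   8.6 -15.    0.1 -65.9  56.2]
[[0.007, 0.076, -0.997], [0.003, -0.997, -0.076], [-1.0, -0.003, -0.008]]
[[351.67768061 203.30284737]
 [355.36994094 214.35369641]] crop [array([365.24376429, 376.61993161]), array([362.81770336, 369.87264923])]
go [0.4, -0.15, 0.3] 184.3 turn [ 0.04 -0.18  0.09] shift [-0.0518  0.3098  0.0936]
```

View pics/s32.png

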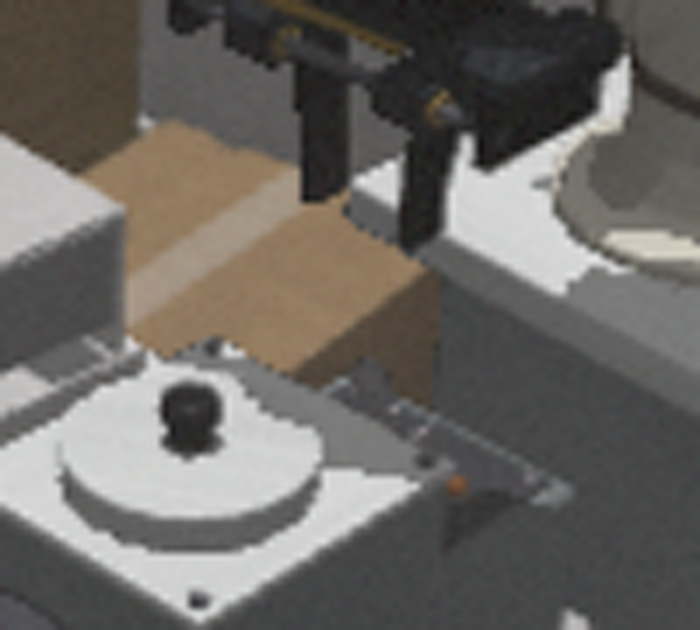

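The head shows at crop (370,385), within about 1 px of the predicted "on" spot. I'll clear the arm for a final look.

Call:
move_arm(increments=[0,0,0,-0.03,0.01,0.005,0.05,0,0,0,-0.05,0.04,0.012,0.05,0,0,0,-0.05,0.07,0.02,0.05,0,0,0,-0.05,0.1,0.03,0.05,0,0,0,-0.05,0.13,0.04,0.05,0,0,0,-0.05,0.16,0.05,0.05,0,0,0,-0.05,0.19,0.06,0.05,0,0,0,-0.05,0.22,0.07,0.05,0,0,0,-0.05,0.25,0.08,0.05,0,0,0,-0.05,0.28,0.09,0.05,0,0,0,-0.05,0.3,0.0936,0.05,0,0,0,-0.05,0.31,0.0936,0.05])

```text
time_s: 49.67
tcp_pos: [0.3975, -0.1526, 0.2958]
ee_rot: [[-0.004, 0.073, -0.997], [-0.001, -0.997, -0.073], [-1.0, 0.001, 0.004]]
wrist_force: [0.4, 0.3, -0.4]
gripper_width: 0.576
```

```bash
python3 -c "
from h import *
st(); a=r.capture('top'); b=r.capture('side'); crop(b,290,170,410,260,6,'pics/s33.png'); crop(a,255,160,335,255,6,'pics/t33.png')
q=lambda n,P,x,y:[((p-[x,y]+.5)*6).round(0) for p in proj(n,P)]
P=[mill(-.1138,0,.1565),mill(-.1582,0,.1565),mill(0,0,.202),mill(0,0,.178)]
print(q('side',P,290,170),q('top',P,255,160)); cv2.imwrite('pics/tf.png',a[:,:,::-1])"
```

```text
t 49.67 tcp [ 0.3975 -0.1526  0.2958] F [ 0.4  0.3 -0.4] g 0.576 j [  1.1  -0.5 -18.7   0.1 -72.1  93.1]
[[-0.004, 0.073, -0.997], [-0.001, -0.997, -0.073], [-1.0, 0.001, 0.004]]
[array([373., 203.]), array([428., 170.]), array([225., 215.]), array([223., 255.])] [array([221., 401.]), array([227., 482.]), array([199., 189.]), array([202., 194.])]
```

View pics/s33.png

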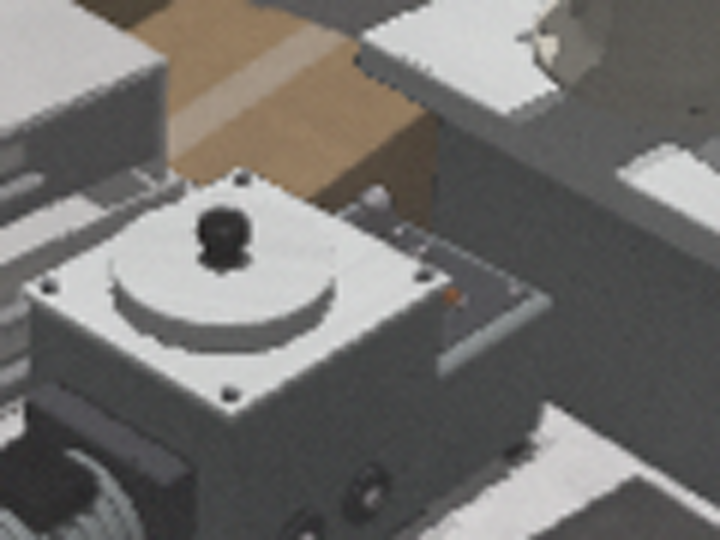

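View pics/t33.png

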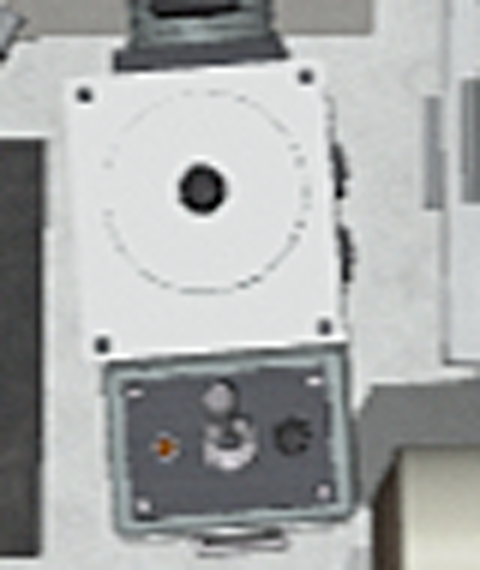

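View pics/tf.png

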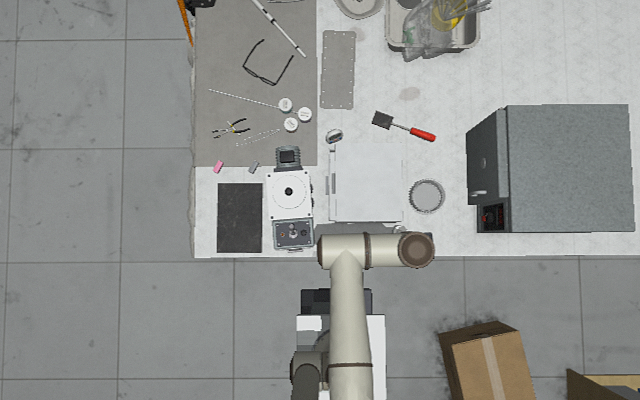

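The cover is seated square, the pad is empty, and the dish, jar and look-alikes are undisturbed. The bat head reads about 1 px beyond prediction, so I'll measure carefully whether it dropped fully into the lock.

```bash
python3 -c "
from h import *
a0=cv2.imread('pics/side0.png')[:,:,::-1]; a1=r.capture('side')
t0=cv2.imread('pics/top0.png')[:,:,::-1]; t1=r.capture('top')
def mk(im,x,y,w,h,k=14): return cv2.resize(im[y:y+h,x:x+w,::-1],None,fx=k,fy=k,interpolation=cv2.INTER_CUBIC)
def ov(im,n,th,x,y,k=14):
    im=im.copy()
    for r_,c in((.050,(0,0,255)),(.067,(0,0,255)),(.057,(0,255,255)),(.065,(255,0,255)),(.075,(255,0,0))):
        p=(proj(n,mill(-.136+r_*np.sin(th),0,.104+r_*np.cos(th)))[0]-[x,y]+.5)*k
        cv2.circle(im,(int(p[0]),int(p[1])),2,c,-1)
    return im
cv2.imwrite('pics/cmps.png',np.hstack([ov(mk(a0,345,188,27,36),'side',-.4,345,188),ov(mk(a1,340,188,27,36),'side',.4,340,188)]))
cv2.imwrite('pics/cmpt.png',np.hstack([ov(mk(t0,280,220,27,30),'top',-.4,280,220),ov(mk(t1,280,220,27,30),'top',.4,280,220)]))
"
```

```text
(no output)
```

View pics/cmps.png

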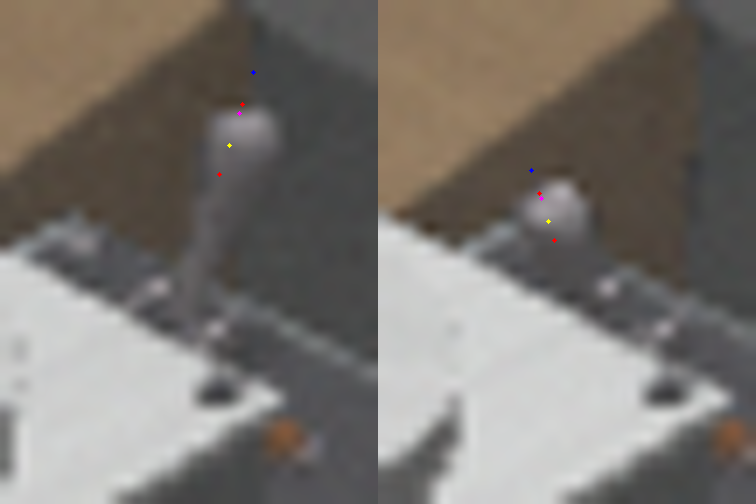

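View pics/cmpt.png

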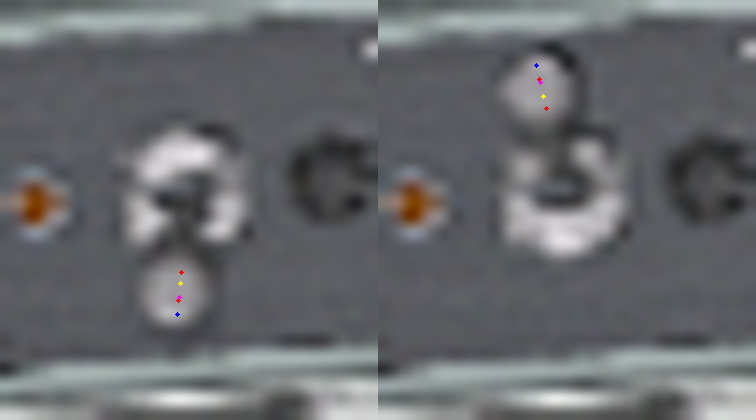

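The head offsets mirror each other in the top view before and after the flip (about 0.6 px outward each way). At release the grip was at r ≈ 58 mm and θ ≈ 0.42 rad from upright, pressing 5 N against the end stop. So the bat is on and drawn in, and I'll hand the job in.

```bash
python3 -c "
from h import *
st(); print(r.finish_job())"
```

```text
t 49.87 tcp [ 0.3987 -0.1505  0.296 ] F [ 0.2  0.4 -0.1] g 0.576 j [  1.4  -0.5 -18.6   0.  -72.1  92.9]
[[-0.004, 0.075, -0.997], [-0.001, -0.997, -0.075], [-1.0, 0.001, 0.004]]
the job is handed in; nothing more can be done
None
```

The job is done and handed in at 49.9 s, with no verdict reported back. I lifted the cover off and set it on the table. Then I pushed bar_1, bar_2 and the lump through the flap one by one; these were the only three glass scraps present. I put the cover back, then pulled the toggle out and flipped it on, away from the robot.

**What the last checks showed**
- **Glass and flap:** the pad is empty, and the mouth showed no glass and a shut flap before the cover went back on.
- **Cover:** it made contact at exactly the predicted seated height and sits level and centred in both views.
- **Toggle:** it let go against its end stop at about 0.42 rad past upright. The top view agrees that it is on and drawn in.
- **Everything else:** the pink and grey look-alikes and the dish look undisturbed. The arm partly hid the jar in the final picture, but it looked untouched in an earlier clear view. The robot was touching nothing at the end.

**Two readings that did not fully agree**
- In the side view the toggle's head appeared slightly further out than predicted, by about 0.3 to 1 pixel (1.5 to 4 mm). I took that as measuring error.
- During the swing the pull on the toggle read about 3 N, less than the 4–7 N spring should give, though nothing blocked it.

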